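# Lock the lacquer box and raise its carrying handle

### The job

Get the lacquer box on the stool ready to carry: flip the four side clips of its lid fully down, one after another in any order, leaning in under the stool's grab bar for the far one. Then stand the stiff carrying handle straight up so that it stays up by itself, and let go. Leave the box standing where it is and do not disturb the glass, the plates or the other things around.

Things in the scene. Friction and masses are not known exactly. Their poses are not given: they have to be found in the camera images.
- box_mid (a point): round dark red lacquer box with its black lid on: 144 mm across, 66 mm tall from foot to the flat lid top, about 1.2 kg, standing loose on the stool. Point: centre of the box, half-way up (33 mm above the stool top). z up, x towards the clip on the far side, y towards the left clip; the folded handle lies towards -x
- hoop_mid (a point): middle of the straight grab bar (20 mm thick, 320 mm long, black sleeve) of the stool's hoop; it runs level along this point's y axis above the far clip, 80 mm above the box's lid; x points away from the robot. Posts 190 mm to either side. It blocks a gripper coming straight down on the far clip: lean the gripper back towards the robot by about 35 degrees there
- stool_top (a point): folding aluminium stool, fixed: centre of its flat top, which is 230 x 440 mm (along x and y of this point) and 140 mm above the tiles; the hoop stands on its far edge
- clip_far (a joint): angle of the cream clip on the far side (+x of the box): 0 = fully down against the box, grows as it swings out and up (1.57 = its plate level). It starts standing open, 0.9 to 1.35. A stiff hinge (0.03 N m): it stays where it is left, has a stop at 0, and no spring
- clip_far_hinge (a point): hinge of that clip, on the lid's edge, 76 mm from the box's axis and 4 mm below the lid top; its axis is level and tangential. Axes as the box's. Pushing the clip's tab down from above, 12 to 20 mm outside the hinge, shuts it
- clip_far_tab (a point): point on the upper face of that clip's thumb tab; moves with the clip. The clip is an L 30 mm wide: when shut, a plate 4 mm thick hangs 16 mm down from the hinge and from its foot a tab 4 mm thick stands 24 mm straight out; the tab's top is then 12 mm below the hinge and this point 17 mm outside the hinge
- clip_left (a joint): angle of the cream clip on the left side (+y of the box): 0 = fully down against the box, grows as it swings out and up (1.57 = its plate level). It starts standing open, 0.9 to 1.35. A stiff hinge (0.03 N m): it stays where it is left, has a stop at 0, and no spring
- clip_left_hinge (a point): hinge of that clip, on the lid's edge, 76 mm from the box's axis and 4 mm below the lid top; its axis is level and tangential. Axes as the box's. Pushing the clip's tab down from above, 12 to 20 mm outside the hinge, shuts it
- clip_left_tab (a point): point on the upper face of that clip's thumb tab; moves with the clip. The clip is an L 30 mm wide: when shut, a plate 4 mm thick hangs 16 mm down from the hinge and from its foot a tab 4 mm thick stands 24 mm straight out; the tab's top is then 12 mm below the hinge and this point 17 mm outside the hinge
- clip_near (a joint): angle of the cream clip on the near side (-x of the box): 0 = fully down against the box, grows as it swings out and up (1.57 = its plate level). It starts standing open, 0.9 to 1.35. A stiff hinge (0.03 N m): it stays where it is left, has a stop at 0, and no spring
- clip_near_hinge (a point): hinge of that clip, on the lid's edge, 76 mm from the box's axis and 4 mm below the lid top; its axis is level and tangential. Axes as the box's. Pushing the clip's tab down from above, 12 to 20 mm outside the hinge, shuts it
- clip_near_tab (a point): point on the upper face of that clip's thumb tab; moves with the clip. The clip is an L 30 mm wide: when shut, a plate 4 mm thick hangs 16 mm down from the hinge and from its foot a tab 4 mm thick stands 24 mm straight out; the tab's top is then 12 mm below the hinge and this point 17 mm outside the hinge
- clip_right (a joint): angle of the cream clip on the right side (-y of the box): 0 = fully down against the box, grows as it swings out and up (1.57 = its plate level). It starts standing open, 0.9 to 1.35. A stiff hinge (0.03 N m): it stays where it is left, has a stop at 0, and no spring
- clip_right_hinge (a point): hinge of that clip, on the lid's edge, 76 mm from the box's axis and 4 mm below the lid top; its axis is level and tangential. Axes as the box's. Pushing the clip's tab down from above, 12 to 20 mm outside the hinge, shuts it
- clip_right_tab (a point): point on the upper face of that clip's thumb tab; moves with the clip. The clip is an L 30 mm wide: when shut, a plate 4 mm thick hangs 16 mm down from the hinge and from its foot a tab 4 mm thick stands 24 mm straight out; the tab's top is then 12 mm below the hinge and this point 17 mm outside the hinge
- handle (a joint): angle of the brass carrying handle on the lid: 0 = folded flat towards the near clip, 1.57 = straight up, 3.0 = over to the far side; starts at 0.25 to 0.5. A friction hinge (0.06 N m) that stays where it is left; no stop at the upright
- handle_hinge (a point): middle of the handle's hinge axis (along the box's y), 14 mm above the lid top on the box's axis
- handle_grip (a point): middle of the handle's straight cross bar: 9 mm thick, parallel to the hinge axis, 52 mm from it, 66 mm of straight length; moves with the handle
- tumbler_mid (a point): glass tumbler, 68 mm across, 75 mm tall, loose on the left end of the stool; point half-way up
- plates_mid (a point): pair of melamine plates stacked on the tiles at the left, the lower green one 200 mm across, a yellow one of 144 mm in it; point at the centre, 11 mm above the tiles
- paddle_mid (a point): wooden serving paddle lying on the tiles at the right, about 315 mm long, 100 mm wide, 12 mm thick; point near its middle, 6 mm above the tiles
- bowl_mid (a point): blue bowl, 110 mm across, 50 mm tall, on the tiles at the right; point half-way up
- jar_mid (a point): amber jar, 70 mm across, 100 mm tall, on the tiles at the far left; point half-way up
There are look-alikes about, which are no part of the job. Leave any orange or pink look-alike of the part that bears box_mid alone.

How it is judged:
On the way, in this order (a step that is already met when the one before it is completed fails the run):
1. all four clips are down (within 7 degrees of their stop) (value of joint each of clip_far, clip_left, clip_near, clip_right below 0.12 rad), for 0.2 s.
2. the handle stands upright (within 11 degrees) by itself (value of joint handle between 1.37 and 1.77 rad and contact force between the fingers and anything else below 0.05 N), for 0.3 s.
At the end, for the whole second after the job is handed in: All four clips are down within 0.12 rad of their stop, the handle stands still between 1.37 and 1.77 rad (upright within about 11 degrees) with nothing holding it, and the box stands upright within 30 mm of where it was (all of step 1 and value of joint handle between 1.37 and 1.77 rad and velocity of joint handle between -0.05 and 0.05 rad/s and distance of box_mid from where it was at the start of the episode below 0.03 m and angle between box_mid's own z axis and vertical below 0.1 rad); the robot touches nothing.
It fails at once if the box is tipped or shoved more than 40 mm (angle between box_mid's own z axis and vertical above 0.25 rad or distance of box_mid from where it was at the start of the episode above 0.04 m).
It fails at once if a bystander is moved more than 30 mm, or the glass tipped (distance of any of tumbler_mid, plates_mid, paddle_mid, bowl_mid, jar_mid from where it was at the start of the episode above 0.03 m or angle between tumbler_mid's own z axis and vertical above 0.3 rad).
It also fails if it takes over 64 s, if anything falls off the work surface, if the arm or the gripper's body presses on something with over 40 N, if the wrist force passes 120 N, or if a joint passes its speed limit or range.

### The arm

A 7-joint arm with a two-finger parallel gripper is mounted at the origin on the work surface. World frame = base frame: x ahead of the robot, y to its left, z up, the work surface at z = 0. Lengths are in m, angles in rad, forces in N, time in s.
With the tool pointing down it reaches from about 0.425 to 0.875 m from the base axis. Payload 4.7 kg.
Tool frame: the origin (TCP) lies at the very end of the fingers, on their centre line; the grasp point (between the pads) lies 19 mm behind it (robot.grip_point_offset is the distance from the TCP to the grasp point, in m); z points along the fingers, y is the direction in which the jaws open and shut (so a half turn about z gives the same grasp; the last joint's range is limited). The gripper opens to 87 mm and grips with 3 to 60 N. Pads are 19 mm wide; open, the fingers measure 117 mm over their backs; the gripper's body (75 mm by 190 mm) begins 51 mm behind the grasp point.
Start: joints at [-1.248, 0.321, -0.07, 1.45, 0.023, 1.371, -0.057], TCP at [0.198, 0.619, 0.188] pointing down, gripper open.
Joint ranges: [-2.86, 2.86], [-0.3, 2.09], [-1.38, 1.24], [0.06, 2.45], [-1.56, 4.7], [0.09, 2.05], [-2.69, 2.69]. Speed limits (rad/s): [2.57, 2.57, 3.14, 3.14, 3.14, 3.14, 3.14].

### API

Orientations are given as [roll, pitch, yaw] about the fixed x, y, z axes, in that order (R = Rz(yaw) Ry(pitch) Rx(roll)).
In Python, from bench import robot gives the robot as it stands.
- The arm moves only by the shell command python3 -m creep 'ROWS' [FORCE]. ROWS is text: rows parted by semicolons, each of 7 numbers parted by spaces: the opening, from 0 (shut) to 1 (fully open), then the shift along the tool's x, y, z in cm, then the turn, a rotation vector about the tool's x, y, z in rad. A call has 1 to 5 rows; each row shifts and turns the commanded pose from where the row before left it, along the tool's axes as they then stand; what a row does not reach is not made up. A row lasts 1/8 s, in which the tool goes at most 62.5 mm and 10.7 degrees, less where a joint would pass 70% of its speed; a pose out of reach is approached as far as the arm can. A call with a gripper value outside its range is refused whole. The fingers move at their own pace and stop on an object; FORCE is the grip in N (left out, the last holds). Time passes only in rows, so rows that do not move let the fingers close. It gives the time, the measured TCP pose, the force and the opening at its end, in the units of the state.
- robot.state(): the state, without advancing time (a new reading comes with each control period).
- robot.capture(name): name is "side" or "top" or "wrist"; returns a dict with "image" (480x640x3 uint8, blue, green, red), "range_z" (480x640 float32, m along the optical axis (not along the pixel's ray), 0 where there is no reading), "camera_matrix" (3x3 intrinsics, pixels), "position" and "attitude" of the camera in the world; the wrist camera has in their place "T_tool_cam" (4x4, takes a point from camera to tool coordinates, whose origin is the TCP and whose axes are the flange's). Camera axes: x right, y down, z forward; pixel columns grow to the right and rows downward; lengths in m; the calibration is good to about 2 mm. A picture is of the moment at which its call begins: read the wrist's pose just before it.
- robot.finish_job(): hands the job in, once; it reports no verdict.
The state is a dict: "time": time; "joints": joint angles; "dq": joint speeds; "joint_efforts": joint torques, N m; "tool_pos": TCP position; "ee_rot": TCP orientation; "contact_force": force on the tool from outside, world axes, zero at the start; "ft_torque": the same for the moment, N m; "finger_gap": finger opening in m.
Only numpy, scipy, OpenCV 4.12 (cv2) and the standard library are available. Lean on these libraries where they do the work, as an engineer would, in place of code of your own. Each camera call takes 0.05 s, during which the arm holds its last target.

## Working session

There is one attempt and no reset: what is moved stays moved. The work goes in short steps, Python scripts to look and compute and a shell command to move; the robot and the scene stay as the last step left them, time stands still between calls to the robot, and variables do not carry over. Pictures are saved under pics/ and viewed, and the job is handed in when it is done.

```bash
ls; mkdir -p pics; cat > h.py <<'E'
import numpy as np,cv2
from scipy.spatial.transform import Rotation as R
from bench import robot
E
python3 - <<'E'
from h import *
s=robot.state();print(s)
for n in("side","top","wrist"):
    c=robot.capture(n);cv2.imwrite(f"pics/{n}0.png",c["image"]);np.savez(f"{n}0.npz",**c)
    print(n,{k:np.round(v,4) for k,v in c.items() if k not in("image","range_z")})
E
```

```text
pics
{'time': 0.0, 'joints': array([-1.24790014,  0.3218184 , -0.07010255,  1.45168114,  0.02260702,
        1.37078396, -0.05691026]), 'dq': array([-2.45451530e-05,  1.22143733e-03, -8.20570971e-04, -2.68254315e-04,
       -2.56873486e-04,  1.29183417e-03,  6.01520880e-04]), 'joint_efforts': array([-1.85688377e-04, -4.91287208e+01, -4.03983174e-01, -3.12535286e+01,
       -6.39096508e-02,  4.36133821e-02,  1.92118378e-04]), 'tool_pos': array([0.19739758, 0.61865257, 0.18716162]), 'ee_rot': array([-3.13969181e+00,  9.93998275e-05,  2.83283531e+00]), 'contact_force': array([-1.01796266, -0.45361991, -0.23878624]), 'ft_torque': array([ 0.09227967,  0.01805786, -0.00090806]), 'finger_gap': 0.0871447463305118}
side {'camera_matrix': array([[445.1254,   0.    , 322.2231],
       [  0.    , 445.1254, 236.3965],
       [  0.    ,   0.    ,   1.    ]]), 'position': array([ 0.4601, -0.8007,  1.1126]), 'attitude': array([-2.3974e+00,  1.5000e-03, -6.5800e-02])}
top {'camera_matrix': array([[540.4094,   0.    , 316.0099],
       [  0.    , 540.4094, 247.8363],
       [  0.    ,   0.    ,   1.    ]]), 'position': array([0.4125, 0.0641, 1.4518]), 'attitude': array([-3.0602e+00,  1.1000e-03, -1.5923e+00])}
wrist {'camera_matrix': array([[337.942 ,   0.    , 319.0773],
       [  0.    , 337.942 , 238.9947],
       [  0.    ,   0.    ,   1.    ]]), 'T_tool_cam': array([[-2.000e-04, -9.649e-01, -2.627e-01,  7.150e-02],
       [ 1.000e+00, -1.000e-04, -1.000e-04,  1.000e-04],
       [ 1.000e-04, -2.627e-01,  9.649e-01, -1.965e-01],
       [ 0.000e+00,  0.000e+00,  0.000e+00,  1.000e+00]])}
```

View pics/side0.png

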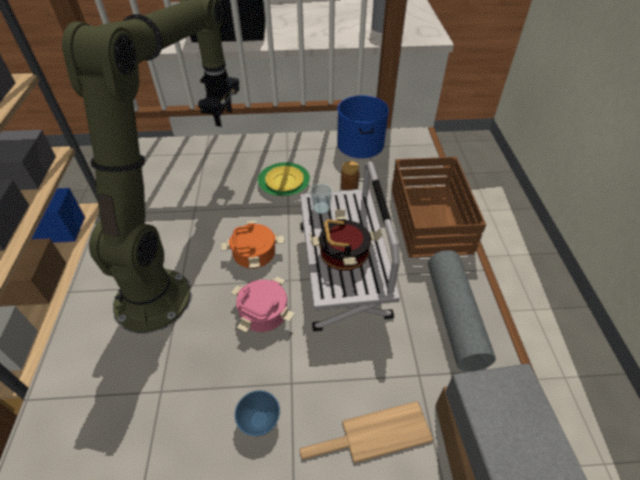

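View pics/top0.png

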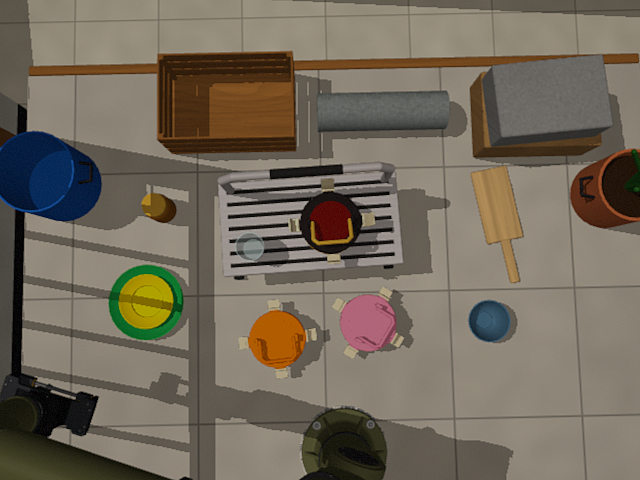

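View pics/wrist0.png

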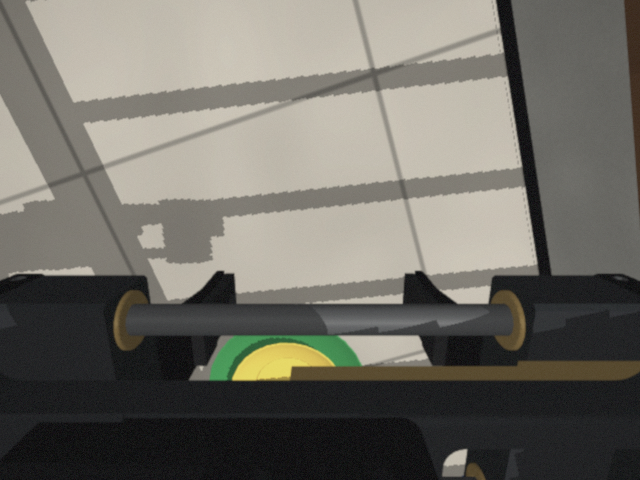

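Top view candidates: the dark red box with black lid on the stool at (331,222), an orange look-alike at (277,339), and a pink one at (368,322). I choose the dark red one on the stool and check it in a close crop.

```bash
cat >> h.py <<'E'
def Tcam(c,s=None):
    T=np.eye(4)
    if "T_tool_cam" in c:
        W=np.eye(4);W[:3,:3]=R.from_euler('xyz',s["ee_rot"]).as_matrix();W[:3,3]=s["tool_pos"];return W@c["T_tool_cam"]
    T[:3,:3]=R.from_euler('xyz',c["attitude"]).as_matrix();T[:3,3]=c["position"];return T
def cloud(c,s=None):
    T=Tcam(c,s);K=c["camera_matrix"];v,u=np.mgrid[:480,:640];z=c["range_z"]
    P=np.stack([(u-K[0,2])/K[0,0]*z,(v-K[1,2])/K[1,1]*z,z],-1)
    P=P@T[:3,:3].T+T[:3,3];P[z<=0]=np.nan;return P
def plane(c,uv,h,s=None):
    T=Tcam(c,s);K=c["camera_matrix"];d=T[:3,:3]@np.array([(uv[0]-K[0,2])/K[0,0],(uv[1]-K[1,2])/K[1,1],1]);o=T[:3,3]
    return o+d*(h-o[2])/d[2]
def crop(c,x0,y0,x1,y1,k,name):
    cv2.imwrite("pics/"+name,cv2.resize(c["image"][y0:y1,x0:x1],None,fx=k,fy=k,interpolation=cv2.INTER_CUBIC))
E
python3 - <<'E'
from h import *
c=dict(np.load("top0.npz"))
crop(c,270,155,410,285,5,"topc.png")
P=cloud(c)
d=dict(np.load("side0.npz"));crop(d,290,160,410,310,4,"sidec.png");Q=cloud(d)
for n,M,w in(("top",P,(280,170,385,270)),("side",Q,(305,190,380,275))):
    im=(c if n=="top" else d)["image"]
    x0,y0,x1,y1=w;hsv=cv2.cvtColor(im,cv2.COLOR_BGR2HSV)
    cream=(hsv[...,0]>14)&(hsv[...,0]<35)&(hsv[...,1]>35)&(hsv[...,1]<140)&(hsv[...,2]>140)
    m=np.zeros_like(cream);m[y0:y1,x0:x1]=cream[y0:y1,x0:x1]
    k,l,st,ce=cv2.connectedComponentsWithStats(m.astype(np.uint8))
    for i in range(1,k):
        if st[i,4]>12: 
            p=M[l==i];print(n,ce[i].round(1),st[i,4],np.nanmedian(p,0).round(4),np.nanmin(p,0).round(3),np.nanmax(p,0).round(3))
m=(P[...,2]>.185)&(P[...,2]<.225)
dark=m&(c["image"].max(2)<110);dark[:165]=0;dark[265:]=0
p=P[dark];print(np.nanpercentile(p,[1,50,99],axis=0).round(4));
ys,xs=np.nonzero(dark&(np.arange(640)>290)&(np.arange(640)<370));print(cv2.minEnclosingCircle(np.stack([xs,ys],1).astype(np.float32)))
z=P[180:270,225:395,2];print(np.histogram(z[z>0.1],bins=np.arange(.1,.34,.01)))
E
```

```text
top [327.7 189.5] 24 [0.6502 0.0335 0.2058] [0.647 0.018 0.202] [0.652 0.046 0.211]
top [367.9 218.6] 153 [ 0.5794 -0.0594  0.2051] [ 0.565 -0.072  0.188] [ 0.594 -0.045  0.221]
top [289.3 225.1] 20 [0.5668 0.1238 0.2208] [0.555 0.122 0.139] [0.592 0.13  0.225]
top [296.5 223.8] 50 [0.5731 0.1063 0.2049] [0.556 0.102 0.135] [0.585 0.118 0.21 ]
top [332.8 256.7] 82 [0.4932 0.0244 0.2043] [0.485 0.01  0.133] [0.502 0.038 0.211]
top [333.4 262.6] 25 [0.4795 0.0252 0.2195] [0.477 0.008 0.137] [0.482 0.037 0.227]
side [339.  217.8] 38 [0.5674 0.1032 0.2049] [0.543 0.065 0.137] [0.584 0.17  0.235]
side [325.8 222.5] 13 [0.5249 0.0526 0.2385] [0.522 0.042 0.141] [0.534 0.159 0.242]
side [371.5 234.1] 13 [0.6517 0.0335 0.2045] [0.648 0.018 0.137] [0.663 0.109 0.208]
side [314.2 239.9] 61 [0.4909 0.0194 0.2047] [0.479 0.005 0.14 ] [0.501 0.096 0.223]
side [349.5 260.5] 55 [ 0.5793 -0.0557  0.2036] [ 0.566 -0.077  0.199] [ 0.593 -0.047  0.219]
[[ 0.5011 -0.6906  0.1908]
 [ 0.5805  0.0297  0.2065]
 [ 0.6772  0.2606  0.2224]]
((330.78826904296875, 220.22962951660156), 41.403385162353516)
(array([   0,    1,   10, 4697, 6195,   70,   51,   48,   52,  107, 2852,
        468,  159,  155,   92,    1,    3,    9,   23,    4,    0,    0,
          0]), array([0.1 , 0.11, 0.12, 0.13, 0.14, 0.15, 0.16, 0.17, 0.18, 0.19, 0.2 ,
       0.21, 0.22, 0.23, 0.24, 0.25, 0.26, 0.27, 0.28, 0.29, 0.3 , 0.31,
       0.32, 0.33]))
```

View pics/topc.png

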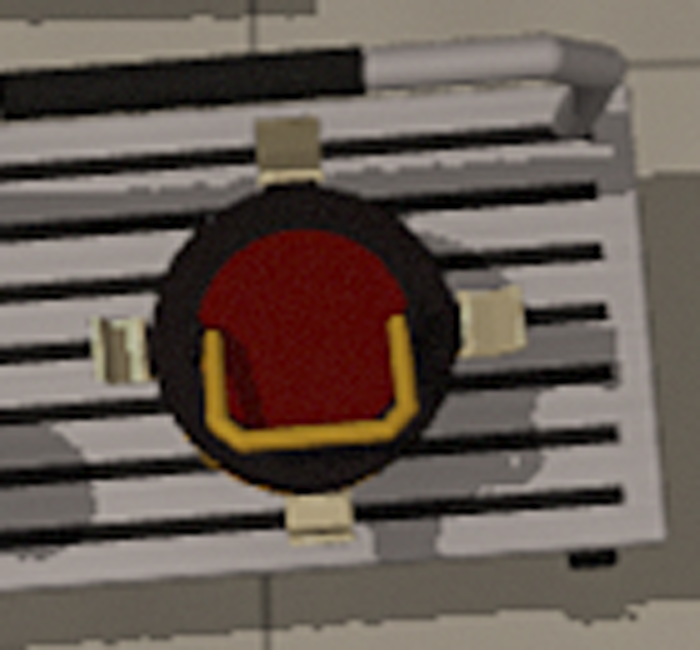

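View pics/sidec.png

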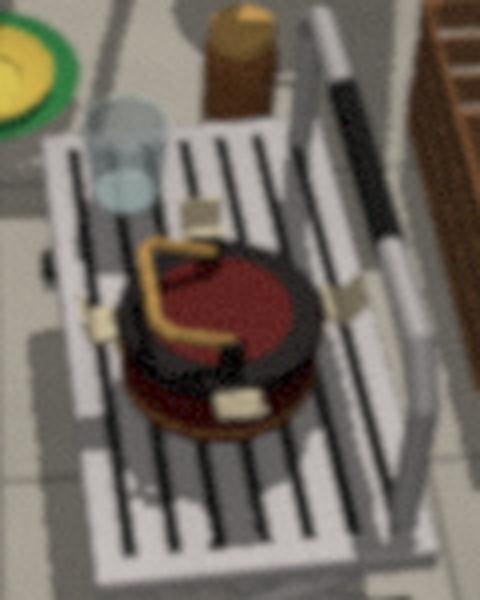

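```bash
python3 - <<'E'
from h import *
c=dict(np.load("top0.npz"));P=cloud(c)
# lid: ring points z 0.200-.2115 within circle
m=(P[...,2]>.198)&(P[...,2]<.2125);m[:185]=0;m[262:]=0;m[:,:298]=0;m[:,365:]=0
hsv=cv2.cvtColor(c["image"],cv2.COLOR_BGR2HSV)
m&=~((hsv[...,2]>140)&(hsv[...,1]<150))
k,l,st,ce=cv2.connectedComponentsWithStats(m.astype(np.uint8));i=1+st[1:,4].argmax();print(st[i])
ys,xs=np.nonzero(l==i);print(cv2.minEnclosingCircle(P[l==i][:,:2].astype(np.float32)),np.nanmedian(P[l==i],0))
# fit ellipse of contour then to plane
ct=max(cv2.findContours((l==i).astype(np.uint8),0,1)[0],key=cv2.contourArea);e=cv2.fitEllipse(ct);print(e,plane(c,e[0],.206))
# bar
b=(P[...,2]>.25)&(P[...,2]<.32);b[:150]=0;b[195:]=0
dk=b&(hsv[...,2]<70);p=P[dk];print("bar",len(p),np.nanpercentile(p,[1,50,99],axis=0).round(4));ys,xs=np.nonzero(dk);print(xs.min(),xs.max(),ys.min(),ys.max())
f=np.polyfit(p[:,1],p[:,0],1);print(f)
# handle brass
h=(P[...,2]>.222)&(P[...,2]<.27);h[:195]=0;h[250:]=0;h[:,:300]=0;h[:,360:]=0
p=P[h];print("hand",np.nanpercentile(p,[2,50,98],axis=0).round(4))
q=p[p[:,2]>np.percentile(p[:,2],60)];print(np.median(q,0))
E
```

```text
[ 298  190   65   71 2641]
((0.5662868022918701, 0.026267116889357567), 0.08368707448244095) [0.57911483 0.02798273 0.20646385]
((330.791748046875, 222.61207580566406), (60.72529983520508, 63.50843811035156), 160.79324340820312) [0.57211563 0.02764982 0.206     ]
bar 799 [[ 0.6194 -0.6631  0.2549]
 [ 0.6744  0.0704  0.295 ]
 [ 0.7054  0.1597  0.3013]]
224 639 150 191
[-0.00557104  0.67430235]
hand [[ 0.5211 -0.0231  0.2227]
 [ 0.5367  0.0247  0.2363]
 [ 0.5815  0.0783  0.2447]]
[0.52622801 0.02699058 0.24083215]
```

The crops show the dark red box with its black lid at about (331,222), with four open cream clips and the brass handle folded to the near side. It is the right one. The centre comes out at about (0.572, 0.028), lid top z 0.206, yaw about 3°. I'll refine the numbers and lift the arm.

```bash
cat >> h.py <<'E'
def goal(pos,yaw=3.197,lean=0.):
    # tool down, tool x towards robot, lean back about tool y (fingers point ahead)
    s=robot.state();A=R.from_euler('xyz',s["ee_rot"])
    B=R.from_euler('xyz',[np.pi,0,yaw])*R.from_rotvec([0,-lean,0])
    d=np.array(pos)-s["tool_pos"]
    print("t",round(s["time"],2),"pos",s["tool_pos"].round(4),"F",s["contact_force"].round(1),"gap",round(s["finger_gap"],4))
    print("shift now-axes cm",(A.inv().apply(d)*100).round(2),"goal-axes cm",(B.inv().apply(d)*100).round(2),"turn",(A.inv()*B).as_rotvec().round(3),"toolz",A.apply([0,0,1]).round(3))
E
python3 - <<'E'
from h import *
c=dict(np.load("top0.npz"));P=cloud(c);im=c["image"];hsv=cv2.cvtColor(im,cv2.COLOR_BGR2HSV)
b=(P[...,2]>.28)&(P[...,2]<.31);b[:150]=0;b[195:]=0;b[:,:215]=0;b[:,400:]=0
dk=b&(hsv[...,2]<70);p=P[dk];print("sleeve",np.percentile(p,[2,50,98],axis=0).round(4),np.polyfit(p[:,1],p[:,0],1))
E
python3 -m creep '0 0 0 -6 0 0 -0.18; 0 0 0 -6 0 0 -0.18; 0 0 0 -6 0 0 0' 10
python3 - <<'E'
from h import *
goal([.45,.03,.40])
E
```

```text
sleeve [[0.6636 0.0053 0.2867]
 [0.6738 0.0816 0.2956]
 [0.6859 0.1573 0.3009]] [-0.05146557  0.67832256]
time: 0.52
tool_pos: [0.1976, 0.6188, 0.3698]
ee_rot: [-3.141, -0.0, -3.089]
contact_force: [0.0, 1.8, 0.6]
finger_gap: 0.0647
t 0.53 pos [0.1976 0.6188 0.3698] F [0.  1.8 0.6] gap 0.0647
shift now-axes cm [-22.12 -60.13  -3.  ] goal-axes cm [-21.94 -60.19  -3.02] turn [-0.    -0.    -0.003] toolz [-0. -0. -1.]
```

```bash
python3 -m creep '0 -2 -5.5 0 0 0 0; 0 -2 -5.5 0 0 0 0; 0 -2 -5.5 0 0 0 0; 0 -2 -5.5 0 0 0 0; 0 -2 -5.5 0 0 0 0'
python3 -m creep '0 -2 -5.5 0 0 0 0; 0 -2 -5.5 0 0 0 0; 0 -2 -5.5 0 0 0 0; 0 -2 -5.5 0 0 0 0; 0 -2 -5.5 0 0 0 0'
python3 - <<'E'
from h import *
goal([.45,.03,.40])
s=robot.state();c=robot.capture("wrist");cv2.imwrite("pics/w1.png",c["image"]);np.savez("w1.npz",**c,**{"s_"+k:s[k] for k in("tool_pos","ee_rot")})
E
```

```text
time: 1.15
tool_pos: [0.312, 0.3477, 0.3681]
ee_rot: [3.141, 0.0, -3.09]
contact_force: [0.9, 0.7, 0.1]
finger_gap: 0.015
time: 1.78
tool_pos: [0.4258, 0.0783, 0.3682]
ee_rot: [3.141, 0.0, -3.09]
contact_force: [1.2, 1.1, 0.9]
finger_gap: 0.0005
t 1.77 pos [0.4258 0.0783 0.3682] F [1.2 1.1 0.9] gap 0.0005
shift now-axes cm [-2.17 -4.95 -3.18] goal-axes cm [-2.15 -4.96 -3.18] turn [ 0.001  0.    -0.004] toolz [ 0.     0.001 -1.   ]
```

View pics/w1.png

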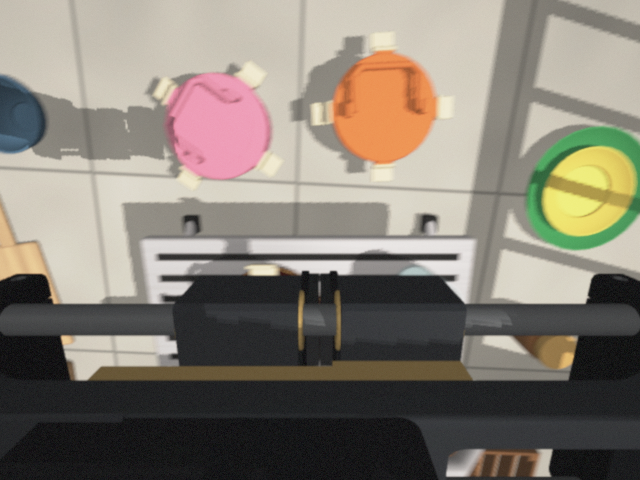

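```bash
python3 - <<'E'
from h import *
goal([.479,.023,.24])
E
python3 -m creep '0 -2.8 -2.8 1 0 0 0; 0 -2.7 -2.8 1.8 0 0 0; 0 0 0 5 0 0 0; 0 0 0 5 0 0 0; 0 0 0 0 0 0 0'
python3 - <<'E'
from h import *
goal([.479,.023,.195])
E
```

```text
t 1.82 pos [0.4285 0.069  0.3685] F [ 1.  -6.3 -0.5] gap 0.0004
shift now-axes cm [-4.84 -4.75 12.87] goal-axes cm [-4.79 -4.87 12.85] turn [-0.003  0.002 -0.017] toolz [ 0.002 -0.003 -1.   ]
time: 2.45
tool_pos: [0.4802, 0.0269, 0.2368]
ee_rot: [-3.14, -0.008, -3.09]
contact_force: [1.1, 0.2, 0.2]
finger_gap: 0.0005
t 2.45 pos [0.4802 0.0269 0.2368] F [1.1 0.2 0.2] gap 0.0005
shift now-axes cm [ 0.11 -0.38  4.18] goal-axes cm [ 0.15 -0.39  4.18] turn [-0.001 -0.008 -0.004] toolz [-0.008 -0.002 -1.   ]
```

```bash
python3 -m creep '0 0 -0.2 0.9 0 0 0; 0 0 -0.2 0.9 0 0 0; 0 0 0 0.8 0 0 0; 0 0 0 0.8 0 0 0; 0 0 0 0.7 0 0 0'
python3 - <<'E'
from h import *
goal([.479,.023,.190])
E
python3 -m creep '0 0 0 0.2 0 0 0; 0 0 0 0.2 0 0 0; 0 0 0 0 0 0 0'
```

```text
time: 3.08
tool_pos: [0.4835, 0.0232, 0.1988]
ee_rot: [3.141, 0.0, -3.09]
contact_force: [-0.6, 0.0, -0.4]
finger_gap: 0.0003
t 3.08 pos [0.4835 0.0232 0.1988] F [-0.6  0.  -0.4] gap 0.0003
shift now-axes cm [0.45 0.   0.88] goal-axes cm [0.45 0.   0.88] turn [ 0.     0.    -0.004] toolz [ 0.  0. -1.]
time: 3.45
tool_pos: [0.4835, 0.0231, 0.1953]
ee_rot: [3.142, 0.0, -3.09]
contact_force: [-0.2, 0.3, -0.7]
finger_gap: 0.0004
```

```bash
python3 -m creep '0 0.35 0 0 0 0 0; 0 0 0 0.2 0 0 0; 0 0 0 0.2 0 0 0; 0 0 0 0 0 0 0'
python3 -m creep '0 0 0 0.15 0 0 0; 0 0 0 0 0 0 0'
python3 - <<'E'
from h import *
d=robot.capture("side");crop(d,260,150,420,310,4,"side2.png")
E
```

```text
time: 3.95
tool_pos: [0.4798, 0.0229, 0.1911]
ee_rot: [3.142, -0.0, -3.09]
contact_force: [-1.4, 0.5, 0.4]
finger_gap: 0.0005
time: 4.2
tool_pos: [0.4799, 0.0229, 0.1896]
ee_rot: [-3.142, -0.0, -3.09]
contact_force: [0.1, -0.8, 0.4]
finger_gap: 0.0003
```

View pics/side2.png

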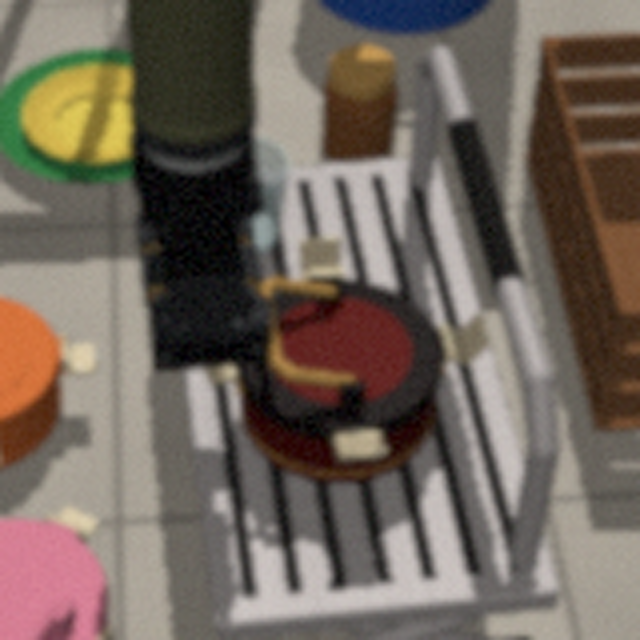

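The gripper at (210,330) is beside the near rim. The near clip's tab shows at (225,370), pushed low. I'll press on until the force shows the stop.

```bash
for i in 1; do python3 -m creep '0 0 0 0.15 0 0 0; 0 0 0 0 0 0 0'; done
python3 -m creep '0 0 0 0.15 0 0 0; 0 0 0 0 0 0 0'
```

```text
time: 4.5
tool_pos: [0.4799, 0.0229, 0.1881]
ee_rot: [3.142, -0.0, -3.09]
contact_force: [0.2, -0.3, 0.2]
finger_gap: 0.0003
time: 4.75
tool_pos: [0.4796, 0.023, 0.187]
ee_rot: [3.141, -0.001, -3.09]
contact_force: [-2.2, -0.0, 3.8]
finger_gap: 0.0004
```

```bash
python3 -m creep '0 0 0 0.1 0 0 0; 0 0 0 0 0 0 0'
python3 -m creep '0 0 0 -5 0 0 0; 0 5.5 0 -5 0 0 0; 0 5.5 0 -2 0 0 0; 0 0 0 0 0 0 0'
python3 - <<'E'
from h import *
c=robot.capture("top");crop(c,270,155,410,285,5,"topc2.png");d=robot.capture("side");crop(d,290,160,410,310,4,"sidec2.png")
goal([.57,-.072,.25])
E
```

```text
time: 5.0
tool_pos: [0.4799, 0.023, 0.1858]
ee_rot: [3.141, -0.0, -3.09]
contact_force: [-2.9, -0.3, 4.3]
finger_gap: -0.0
time: 5.5
tool_pos: [0.4052, 0.017, 0.2912]
ee_rot: [3.133, 0.006, -3.092]
contact_force: [-0.3, -0.0, -0.8]
finger_gap: 0.0001
t 5.6 pos [0.4056 0.0173 0.2894] F [ 0.3 -0.2  0.1] gap 0.0004
shift now-axes cm [-15.97  -9.77   3.89] goal-axes cm [-15.93  -9.82   3.94] turn [ 0.008  0.002 -0.006] toolz [ 0.002  0.009 -1.   ]
```

View pics/topc2.png

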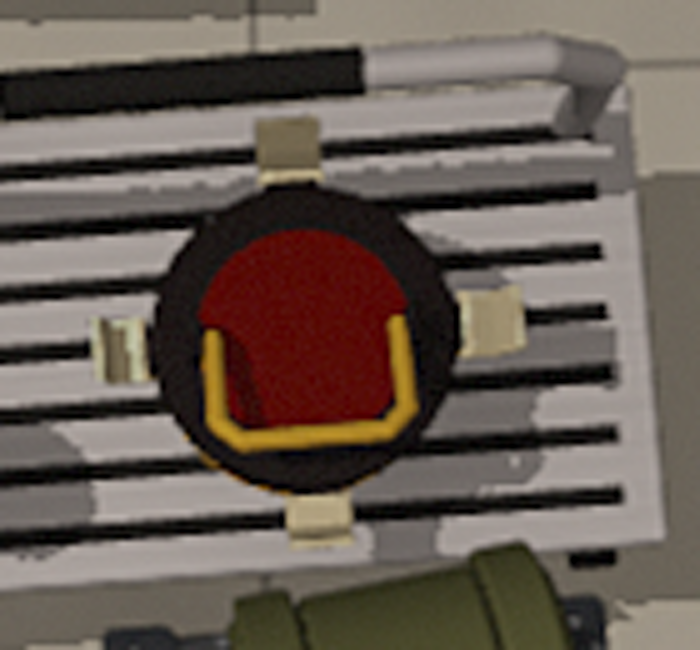

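View pics/sidec2.png

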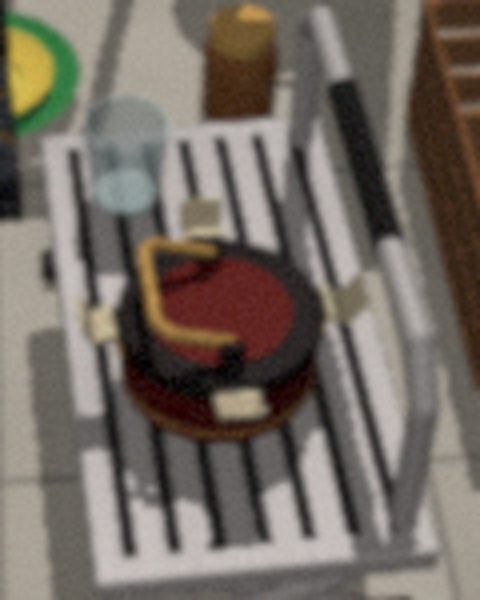

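```bash
python3 - <<'E'
from h import *
c0=dict(np.load("top0.npz"));c1=robot.capture("top");np.savez("top2.npz",**c1)
for c in(c0,c1):
    P=cloud(c)
    print("near col 333");print(np.c_[np.arange(252,267),P[252:267,333][:,[0,2]].round(3)].tolist())
    print("c335",P[252:267,336,2].round(3))
P=cloud(c0)
print("left row",P[224,286:302][:,1:].round(3).tolist());print("right",P[219,358:378][:,1:].round(3).tolist());print("far",P[176:194,328][:,[0,2]].round(3).tolist())
d=robot.capture("side");np.savez("side2.npz",**d)
for d in (dict(np.load("side0.npz")),d):
    Q=cloud(d);print("side near",Q[240,308:320][:,[0,2]].round(3).tolist())
E
```

```text
near col 333
[[252.0, 0.504, 0.207], [253.0, 0.501, 0.207], [254.0, 0.499, 0.208], [255.0, 0.497, 0.207], [256.0, 0.495, 0.203], [257.0, 0.492, 0.203], [258.0, 0.49, 0.2], [259.0, 0.487, 0.205], [260.0, 0.485, 0.209], [261.0, 0.482, 0.217], [262.0, 0.48, 0.22], [263.0, 0.477, 0.22], [264.0, 0.479, 0.146], [265.0, 0.477, 0.133], [266.0, 0.474, 0.139]]
c335 [0.205 0.204 0.207 0.211 0.211 0.208 0.199 0.205 0.21  0.216 0.221 0.14
 0.142 0.14  0.144]
near col 333
[[252.0, 0.504, 0.205], [253.0, 0.501, 0.207], [254.0, 0.499, 0.207], [255.0, 0.497, 0.204], [256.0, 0.494, 0.207], [257.0, 0.492, 0.205], [258.0, 0.49, 0.203], [259.0, 0.488, 0.194], [260.0, 0.485, 0.204], [261.0, 0.482, 0.211], [262.0, 0.48, 0.219], [263.0, 0.477, 0.222], [264.0, 0.479, 0.14], [265.0, 0.477, 0.143], [266.0, 0.474, 0.139]]
c335 [0.207 0.207 0.21  0.208 0.203 0.203 0.203 0.202 0.204 0.211 0.217 0.221
 0.142 0.143 0.141]
left row [[0.135, 0.138], [0.133, 0.145], [0.131, 0.137], [0.124, 0.215], [0.122, 0.224], [0.12, 0.213], [0.117, 0.214], [0.116, 0.203], [0.113, 0.207], [0.111, 0.208], [0.109, 0.204], [0.106, 0.2
[... 396 characters left out ...]
7, 0.141]]
far [[0.696, 0.14], [0.694, 0.139], [0.675, 0.216], [0.673, 0.217], [0.672, 0.211], [0.669, 0.211], [0.668, 0.205], [0.666, 0.203], [0.664, 0.202], [0.663, 0.192], [0.659, 0.202], [0.657, 0.202], [0.654, 0.202], [0.651, 0.21], [0.65, 0.202], [0.646, 0.208], [0.644, 0.206], [0.641, 0.21]]
side near [[0.475, 0.141], [0.478, 0.14], [0.479, 0.219], [0.482, 0.223], [0.485, 0.208], [0.488, 0.202], [0.49, 0.202], [0.493, 0.204], [0.496, 0.205], [0.499, 0.203], [0.501, 0.203], [0.504, 0.206]]
side near [[0.475, 0.14], [0.478, 0.14], [0.479, 0.218], [0.482, 0.218], [0.485, 0.209], [0.488, 0.201], [0.49, 0.201], [0.493, 0.203], [0.496, 0.206], [0.498, 0.206], [0.501, 0.205], [0.504, 0.203]]
```

Near clip unchanged (tip still x 0.478, z 0.221), so the finger missed or slid past it. I'll look at where the fingertip really shows in the cameras compared with the reported TCP.

```bash
python3 - <<'E'
from h import *
s=robot.state()
for n in("side2","top2"):
    c=dict(np.load(n+".npz"));T=Tcam(c);p=T[:3,:3].T@(s["tool_pos"]-T[:3,3]);K=c["camera_matrix"];uv=(K@(p/p[2]))[:2];print(n,uv,p[2])
    u,v=uv.astype(int);im=c["image"].copy();cv2.drawMarker(im,(u,v),(0,255,0),0,6,1);c["image"]=im;crop(c,max(u-70,0),max(v-90,0),u+70,min(v+60,480),4,n+"tip.png")
E
```

```text
side2 [280.94612324 220.96227393] 1.1570834441552158
top2 [338.15818899 294.80496397] 1.15869057155013
```

View pics/side2tip.png

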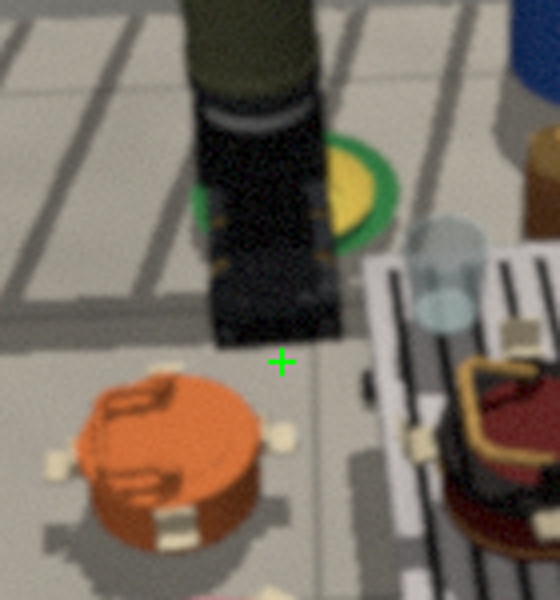

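```bash
python3 - <<'E'
from h import *
c=dict(np.load("side2.npz"));P=cloud(c)
for v in range(190,228,3): print(v,P[v,[268,274,278,281,284,290]].round(3).tolist())
E
```

```text
190 [[0.386, -0.033, 0.441], [0.4, -0.037, 0.444], [0.409, -0.033, 0.44], [0.416, -0.034, 0.44], [0.423, -0.034, 0.44], [0.435, -0.008, 0.416]]
193 [[0.386, -0.037, 0.436], [0.4, -0.038, 0.436], [0.409, -0.038, 0.436], [0.415, -0.036, 0.434], [0.422, -0.039, 0.436], [0.435, -0.014, 0.412]]
196 [[0.386, -0.047, 0.436], [0.4, -0.047, 0.435], [0.409, -0.049, 0.436], [0.415, -0.048, 0.435], [0.422, -0.051, 0.438], [0.436, -0.048, 0.434]]
199 [[0.386, -0.058, 0.436], [0.4, -0.057, 0.435], [0.409, -0.056, 0.434], [0.415, -0.058, 0.435], [0.422, -0.056, 0.433], [0.435, -0.057, 0.433]]
202 [[0.387, -0.067, 0.436], [0.4, -0.068, 0.436], [0.409, -0.066, 0.434], [0.415, -0.067, 0.434], [0.422, -0.069, 0.435], [0.435, -0.065, 0.431]]
205 [[0.387, -0.076, 0.435], [0.4, -0.076, 0.434], [0.409, -0.076, 0.433], [0.415, -0.076, 0.433], [0.422, -0.077, 0.434], [0.435, -0.077, 0.433]]
208 [[nan, nan, nan], [0.4, -0.081, 0.43], [0.408, -0.078, 0.426], [0.415, -0.077, 0.425], [0.421, -0.078, 0.425], [0.435, -0.076, 0.423]]
211 [[0.385, -0.075, 0.416], [0.398, -0.077, 0.417], [0.407, -0.076, 0.416], [0.414, -0.072, 0.411], [0.42, -0.069, 0.408], [0.434, -0.069, 0.407]]
214 [[0.383, -0.069, 0.401], [0.397, -0.072, 0.403], [0.406, -0.071, 0.401], [0.413, -0.071, 0.401], [0.42, -0.068, 0.397], [0.433, -0.07, 0.398]]
217 [[0.383, -0.073, 0.395], [0.362, 0.326, 0.0], [0.376, 0.327, -0.001], [0.386, 0.323, 0.001], [0.397, 0.326, -0.002], [0.418, 0.324, -0.002]]
220 [[0.341, 0.308, 0.005], [0.362, 0.313, -0.002], [0.376, 0.31, 0.0], [0.386, 0.313, -0.003], [0.397, 0.307, 0.002], [0.418, 0.306, 0.002]]
223 [[0.341, 0.295, 0.003], [0.361, 0.303, -0.007], [0.376, 0.297, -0.001], [0.386, 0.298, -0.003], [0.396, 0.299, -0.005], [0.418, 0.295, -0.002]]
226 [[0.341, 0.289, -0.005], [0.362, 0.284, -0.002], [0.375, 0.287, -0.006], [0.386, 0.285, -0.005], [0.397, 0.28, -0.001], [0.417, 0.281, -0.003]]
```

```bash
python3 - <<'E'
from h import *
s=robot.state();c=robot.capture("wrist");np.savez("w2.npz",**c)
T=c["T_tool_cam"];K=c["camera_matrix"];v,u=np.mgrid[:480,:640];z=c["range_z"]
P=np.stack([(u-K[0,2])/K[0,0]*z,(v-K[1,2])/K[1,1]*z,z],-1)@T[:3,:3].T+T[:3,3]
for vv in range(262,340,6): print(vv,(P[vv,[250,290,300,306,312,325,335,345]]*1000).round(0).tolist())
c["image"]=c["image"];crop(c,250,240,400,380,5,"w2c.png")
E
```

```text
262 [[-97.0, -105.0, 290.0], [-97.0, -44.0, 289.0], [-97.0, -29.0, 289.0], [-97.0, -20.0, 289.0], [-97.0, -11.0, 288.0], [-97.0, 9.0, 290.0], [-97.0, 24.0, 290.0], [-97.0, 39.0, 289.0]]
268 [[-106.0, -105.0, 288.0], [-106.0, -44.0, 289.0], [-107.0, -29.0, 290.0], [-106.0, -20.0, 288.0], [-106.0, -11.0, 289.0], [-106.0, 9.0, 289.0], [-107.0, 24.0, 290.0], [-107.0, 40.0, 290.0]]
274 [[-65.0, -77.0, 157.0], [-65.0, -32.0, 157.0], [-65.0, -21.0, 157.0], [11.0, -6.0, -40.0], [10.0, -4.0, -38.0], [9.0, 3.0, -36.0], [11.0, 8.0, -40.0], [-65.0, 29.0, 156.0]]
280 [[38.0, -18.0, -113.0], [38.0, -8.0, -113.0], [38.0, -5.0, -113.0], [12.0, -6.0, -49.0], [10.0, -3.0, -45.0], [10.0, 3.0, -45.0], [11.0, 8.0, -48.0], [37.0, 7.0, -113.0]]
286 [[38.0, -17.0, -117.0], [37.0, -7.0, -117.0], [37.0, -5.0, -116.0], [11.0, -6.0, -56.0], [10.0, -3.0, -52.0], [10.0, 3.0, -52.0], [11.0, 7.0, -55.0], [38.0, 7.0, -117.0]]
292 [[38.0, -17.0, -121.0], [38.0, -7.0, -121.0], [36.0, -5.0, -118.0], [11.0, -6.0, -62.0], [9.0, -3.0, -58.0], [10.0, 3.0, -58.0], [35.0, 4.0, -114.0], [37.0, 6.0, -121.0]]
298 [[38.0, -16.0,
[... 528 characters left out ...]
15.0, -128.0], [35.0, -6.0, -128.0], [33.0, -4.0, -125.0], [32.0, -3.0, -122.0], [31.0, -2.0, -121.0], [31.0, 2.0, -121.0], [31.0, 4.0, -120.0], [35.0, 6.0, -128.0]]
322 [[33.0, -16.0, -127.0], [34.0, -6.0, -128.0], [31.0, -5.0, -124.0], [30.0, -3.0, -122.0], [30.0, -2.0, -122.0], [30.0, 1.0, -122.0], [30.0, 4.0, -122.0], [34.0, 6.0, -129.0]]
328 [[72.0, 0.0, -197.0], [32.0, -6.0, -129.0], [31.0, -4.0, -126.0], [29.0, -3.0, -122.0], [28.0, -2.0, -122.0], [29.0, 1.0, -122.0], [28.0, 4.0, -121.0], [32.0, 6.0, -128.0]]
334 [[31.0, -16.0, -128.0], [31.0, -6.0, -129.0], [28.0, -5.0, -124.0], [26.0, -3.0, -121.0], [27.0, -2.0, -121.0], [26.0, 2.0, -121.0], [26.0, 4.0, -120.0], [31.0, 6.0, -129.0]]
```

View pics/w2c.png

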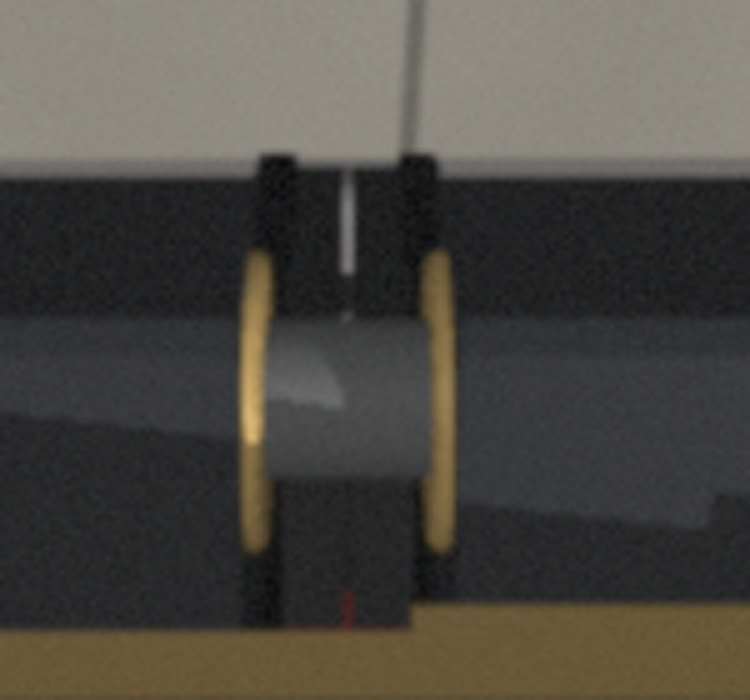

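```bash
python3 - <<'E'
from h import *
for f in("wrist0","w1","w2"):
    c=dict(np.load(f+".npz"));T=c["T_tool_cam"];K=c["camera_matrix"];v,u=np.mgrid[:480,:640];z=c["range_z"]
    P=np.stack([(u-K[0,2])/K[0,0]*z,(v-K[1,2])/K[1,1]*z,z],-1)@T[:3,:3].T+T[:3,3]
    m=(P[...,2]<.02)&(z>0)&(v<300)&(np.abs(P[...,1])<.07)&(P[...,2]>-.1);print(f,m.sum(),(np.percentile(P[m],[1,50,99],axis=0)*1000).round(1).tolist(), np.nonzero(m)[0].min())
E
```

```text
wrist0 1859 [[-2.6, -52.7, -68.5], [9.7, 43.4, -51.1], [11.6, 53.4, -34.6]] 270
w1 960 [[3.9, -8.1, -66.9], [9.8, 0.5, -50.4], [11.6, 8.6, -34.7]] 270
w2 958 [[4.0, -8.1, -66.5], [9.8, 0.5, -50.5], [11.5, 8.6, -34.9]] 270
```

The evidence agrees. Wrist depth shows the fingers ending about 34 mm behind the reported TCP. The side camera sees floor where the lowest 15 mm of finger should be. The contact came at reported z 0.187, where the clip tip is at 0.221. So I'll treat the real tip as 34 mm behind the reported TCP and work with that.

```bash
cat >> h.py <<'E'
OFF=.034
def gt(tip,yaw=3.197,lean=0.):
    B=R.from_euler('xyz',[np.pi,0,yaw])*R.from_rotvec([0,-lean,0])
    goal(np.array(tip)+OFF*B.apply([0,0,1]),yaw,lean)
E
python3 - <<'E'
from h import *
print(robot.grip_point_offset)
gt([.479,.023,.24])
E
```

```text
0.0187
t 5.75 pos [0.4053 0.0183 0.2887] F [ 0.2  1.  -0. ] gap 0.0003
shift now-axes cm [-7.39  0.01  8.27] goal-axes cm [-7.39  0.06  8.27] turn [ 0.008 -0.    -0.003] toolz [-0.001  0.008 -1.   ]
```

```bash
python3 -m creep '0 -3.7 0 1 0 0 0; 0 -3.7 0 3 0 0 0; 0 0 0 4 0 0 0; 0 0 0 0 0 0 0; 0 0 0 0 0 0 0'
python3 - <<'E'
from h import *
gt([.478,.023,.195])
E
```

```text
time: 6.38
tool_pos: [0.4795, 0.0232, 0.2109]
ee_rot: [3.133, 0.002, -3.089]
contact_force: [-0.2, -0.9, -0.5]
finger_gap: 0.0005
t 6.38 pos [0.4795 0.0232 0.2109] F [-0.2 -0.9 -0.5] gap 0.0005
shift now-axes cm [ 0.16 -0.05  4.99] goal-axes cm [ 0.15 -0.01  4.99] turn [ 0.008  0.002 -0.002] toolz [ 0.002  0.009 -1.   ]
```

```bash
python3 -m creep '0 0.1 0 1 0.008 0 0; 0 0 0 1 0 0 0; 0 0 0 1 0 0 0; 0 0 0 0.8 0 0 0; 0 0 0 0.8 0 0 0'
python3 -m creep '0 0 0 0.4 0 0 0; 0 0 0 0.3 0 0 0; 0 0 0 0 0 0 0'
```

```text
time: 7.0
tool_pos: [0.4781, 0.0227, 0.1633]
ee_rot: [3.141, 0.002, -3.09]
contact_force: [0.4, -0.2, 0.3]
finger_gap: 0.0005
time: 7.38
tool_pos: [0.478, 0.0227, 0.1568]
ee_rot: [3.141, 0.001, -3.09]
contact_force: [-0.2, 0.6, 0.3]
finger_gap: 0.0002
```

```bash
python3 -m creep '0 0 0 0.15 0 0 0; 0 0 0 0 0 0 0'
python3 -m creep '0 0 0 0.15 0 0 0; 0 0 0 0 0 0 0'
python3 -m creep '0 0 0 0.15 0 0 0; 0 0 0 0 0 0 0'
```

```text
time: 7.62
tool_pos: [0.4783, 0.0227, 0.1561]
ee_rot: [3.141, 0.002, -3.09]
contact_force: [-0.5, -0.6, 5.2]
finger_gap: 0.0005
time: 7.88
tool_pos: [0.4784, 0.0228, 0.1558]
ee_rot: [3.14, 0.003, -3.09]
contact_force: [-4.0, -0.8, 11.8]
finger_gap: 0.0004
time: 8.12
tool_pos: [0.4785, 0.0228, 0.1557]
ee_rot: [3.14, 0.003, -3.09]
contact_force: [-6.0, -0.7, 19.4]
finger_gap: 0.0006
```

Firm stop at true tip z 0.190, as the description predicts, so the near clip is down. Next the right clip.

```bash
python3 -m creep '0 0 0 -4 0 0 0; 0 0 -3 -5 0 0 0; 0 -4 -4 0 0 0 0; 0 -5 -2.5 0 0 0 0; 0 0 0 0 0 0 0'
python3 - <<'E'
from h import *
gt([.577,-.067,.235])
c=robot.capture("top");P=cloud(c);print(P[252:267,333][:,[0,2]].round(3).tolist());crop(c,270,155,410,285,5,"topc3.png")
d=robot.capture("side");crop(d,290,160,410,310,4,"sidec3.png")
E
```

```text
time: 8.75
tool_pos: [0.5738, -0.0694, 0.2395]
ee_rot: [-3.139, -0.003, -3.092]
contact_force: [-0.2, 0.9, -0.9]
finger_gap: 0.0007
t 8.75 pos [ 0.5738 -0.0694  0.2395] F [-0.2  0.9 -0.9] gap 0.0007
shift now-axes cm [-0.34  0.23  3.85] goal-axes cm [-0.33  0.22  3.85] turn [-0.002 -0.003 -0.006] toolz [-0.003 -0.003 -1.   ]
[[0.504, 0.205], [0.501, 0.208], [0.499, 0.204], [0.497, 0.205], [0.495, 0.198], [0.493, 0.188], [0.491, 0.191], [0.488, 0.192], [0.486, 0.19], [0.484, 0.193], [0.481, 0.192], [0.479, 0.19], [0.477, 0.185], [0.477, 0.14], [0.474, 0.142]]
```

View pics/sidec3.png

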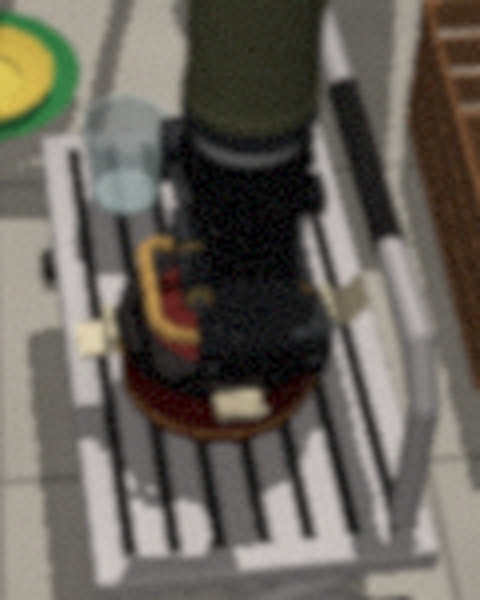

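Near tab now level at z 0.190 (lower-left, px (97,340)): shut. Descending on the right clip.

```bash
python3 -m creep '0 -0.3 0.2 3 0 0 0; 0 0 0 1 0 0 0; 0 0 0 1 0 0 0; 0 0 0 1 0 0 0; 0 0 0 1 0 0 0'
python3 -m creep '0 0 0 0.7 0 0 0; 0 0 0 0.4 0 0 0; 0 0 0 0 0 0 0'
python3 - <<'E'
from h import *
gt([.577,-.067,.190])
E
```

```text
time: 9.48
tool_pos: [0.576, -0.0652, 0.1726]
ee_rot: [3.141, 0.003, -3.089]
contact_force: [-0.3, -0.7, 1.6]
finger_gap: 0.0005
time: 9.85
tool_pos: [0.5756, -0.0652, 0.1612]
ee_rot: [3.141, 0.001, -3.089]
contact_force: [0.3, -0.3, 0.3]
finger_gap: 0.0002
t 9.85 pos [ 0.5756 -0.0652  0.1612] F [ 0.3 -0.3  0.3] gap 0.0002
shift now-axes cm [-0.13 -0.19  0.52] goal-axes cm [-0.13 -0.19  0.52] turn [ 0.     0.001 -0.003] toolz [ 0.001  0.    -1.   ]
```

```bash
python3 -m creep '0 0 -0.1 0.4 0 0 0; 0 0 0 0.15 0 0 0; 0 0 0 0 0 0 0'
python3 -m creep '0 0 0 0.15 0 0 0; 0 0 0 0 0 0 0'
```

```text
time: 10.22
tool_pos: [0.576, -0.0664, 0.1562]
ee_rot: [3.141, 0.002, -3.09]
contact_force: [0.2, 0.8, 2.1]
finger_gap: 0.0005
time: 10.48
tool_pos: [0.576, -0.0664, 0.156]
ee_rot: [3.141, 0.002, -3.09]
contact_force: [-2.4, 1.1, 8.9]
finger_gap: 0.0005
```

```bash
python3 -m creep '0 0 0 -5 0 0 0; 0 0 1 -5 0 0 0; 0 0 6 0 0 0 0; 0 0 6 0 0 0 0; 0 0 6 0 0 0 0'
python3 -m creep '0 0 0 0 0 0 0'
python3 - <<'E'
from h import *
gt([.567,.122,.235])
c=robot.capture("top");P=cloud(c);print("right",P[219,362:378][:,1:].round(3).tolist())
E
```

```text
time: 11.1
tool_pos: [0.5655, 0.1243, 0.2543]
ee_rot: [-3.141, 0.001, -3.091]
contact_force: [0.7, -0.1, -0.4]
finger_gap: 0.0002
time: 11.22
tool_pos: [0.5643, 0.1301, 0.2534]
ee_rot: [3.14, -0.001, -3.079]
contact_force: [0.0, 0.3, -0.2]
finger_gap: 0.0002
t 11.22 pos [0.5643 0.1301 0.2534] F [ 0.   0.3 -0.2] gap 0.0002
shift now-axes cm [-0.22 -0.83  5.24] goal-axes cm [-0.22 -0.82  5.24] turn [ 0.002 -0.001  0.007] toolz [-0.001  0.002 -1.   ]
right [[-0.045, 0.204], [-0.047, 0.208], [-0.049, 0.211], [-0.054, 0.187], [-0.056, 0.19], [-0.058, 0.19], [-0.06, 0.197], [-0.063, 0.188], [-0.065, 0.192], [-0.067, 0.196], [-0.07, 0.187], [-0.078, 0.14], [-0.08, 0.143], [-0.082, 0.146], [-0.085, 0.139], [-0.088, 0.134]]
```

Right tab level at 0.190: shut. Now the left clip.

```bash
python3 -m creep '0 -0.2 -0.7 3 0 0 0; 0 0 0 3 0 0 0; 0 0 0 1 0 0 0; 0 0 0 1 0 0 0; 0 0 0 1 0 0 0'
python3 - <<'E'
from h import *
gt([.567,.122,.190])
E
```

```text
time: 11.9
tool_pos: [0.569, 0.1161, 0.1652]
ee_rot: [3.141, 0.003, -3.09]
contact_force: [-0.6, 2.6, 5.2]
finger_gap: 0.0007
t 11.9 pos [0.569  0.1161 0.1652] F [-0.6  2.6  5.2] gap 0.0007
shift now-axes cm [0.18 0.6  0.92] goal-axes cm [0.17 0.6  0.92] turn [ 0.001  0.003 -0.004] toolz [ 0.003  0.001 -1.   ]
```

```bash
python3 -m creep '0 0 0.5 -0.3 0 0 0; 0 0 0 0 0 0 0; 0 0 0 0.6 0 0 0; 0 0 0 0.4 0 0 0; 0 0 0 0 0 0 0'
python3 - <<'E'
from h import *
gt([.567,.122,.190])
E
```

```text
time: 12.52
tool_pos: [0.5677, 0.1213, 0.1571]
ee_rot: [3.141, 0.001, -3.09]
contact_force: [0.4, -0.3, 0.5]
finger_gap: 0.0004
t 12.53 pos [0.5677 0.1213 0.1571] F [ 0.4 -0.3  0.5] gap 0.0004
shift now-axes cm [0.07 0.07 0.11] goal-axes cm [0.07 0.07 0.11] turn [ 0.     0.001 -0.004] toolz [ 0.001  0.    -1.   ]
```

```bash
python3 -m creep '0 0 0 0.15 0 0 0; 0 0 0 0.1 0 0 0; 0 0 0 0 0 0 0'
python3 -m creep '0 0 0 0.15 0 0 0; 0 0 0 0 0 0 0'
```

```text
time: 12.9
tool_pos: [0.5678, 0.1213, 0.1561]
ee_rot: [3.141, 0.001, -3.09]
contact_force: [-2.2, -0.8, 6.4]
finger_gap: 0.0
time: 13.15
tool_pos: [0.5681, 0.1214, 0.1559]
ee_rot: [3.14, 0.002, -3.09]
contact_force: [-4.8, -1.7, 12.3]
finger_gap: 0.0005
```

```bash
python3 -m creep '0 0 0 -6 0 0 0; 0 0 0 -6 0 0 0; 0 3 -3 -1 0 0 0; 0 5 -3.5 -1 0 0 0; 0 5 -3 0 0 0 0'
python3 -m creep '0 0 0 0 0 -0.175 0; 0 0 0 0 0 -0.175 0; 0 0 0 0 0 -0.175 0; 0 0 0 0 0 -0.175 0; 0 0 0 0 0 0 0'
python3 - <<'E'
from h import *
c=robot.capture("top");np.savez("top4.npz",**c);P=cloud(c)
print("left",P[224,286:302][:,1:].round(3).tolist());print("far",P[176:194,328][:,[0,2]].round(3).tolist())
crop(c,250,155,410,285,5,"topc4.png")
L=.70
# tip centre: lowest corner at hinge r0 outside, z .19
ex=np.array([.9985,.055]);ce=np.array([.572,.028])
for r0,z in((.016,.19),(.020,.225)):
    low=ce+ex*(.076+r0);tip=np.r_[low+ex*.0095*np.cos(L),z+.0095*np.sin(L)];print(r0,tip.round(4));gt(tip,lean=L)
E
```

```text
time: 13.78
tool_pos: [0.442, 0.0187, 0.2939]
ee_rot: [3.141, 0.003, -3.09]
contact_force: [-0.7, -0.8, 1.4]
finger_gap: 0.0006
time: 14.4
tool_pos: [0.4607, 0.0248, 0.2681]
ee_rot: [3.097, 0.196, -3.095]
contact_force: [0.1, 0.7, 0.8]
finger_gap: 0.0005
left [[0.135, 0.142], [0.133, 0.141], [0.131, 0.137], [0.126, 0.185], [0.123, 0.189], [0.121, 0.192], [0.118, 0.191], [0.116, 0.193], [0.114, 0.193], [0.111, 0.19], [0.109, 0.192], [0.106, 0.203], [0.104, 0.206], [0.101, 0.208], [0.099, 0.209], [0.097, 0.208]]
far [[0.696, 0.143], [0.693, 0.142], [0.675, 0.215], [0.674, 0.212], [0.672, 0.21], [0.668, 0.214], [0.668, 0.203], [nan, nan], [0.664, 0.201], [0.662, 0.199], [0.66, 0.198], [0.656, 0.208], [0.654, 0.204], [0.652, 0.202], [0.65, 0.2], [0.647, 0.206], [0.644, 0.208], [nan, nan]]
0.016 [0.6711 0.0335 0.1961]
t 14.45 pos [0.4612 0.0268 0.269 ] F [ 0.8 -0.7  0.4] gap 0.0006
shift now-axes cm [-20.81  -1.04  14.2 ] goal-axes cm [-11.36  -0.5   22.5 ] turn [ 0.042 -0.503 -0.016] toolz [ 0.193  0.055 -0.98 ]
0.02 [0.6751 0.0337 0.2311]
t 14.45 pos [0.4612 0.0268 0.269 ] F [ 0.8 -0.7  0.4] gap 0.0006
shift now-axes cm [-21.89  -0.89  10.85] goal-axes cm [-13.92  -0.5   20.08] turn [ 0.042 -0.503 -0.016] toolz [ 0.193  0.055 -0.98 ]
```

View pics/topc4.png

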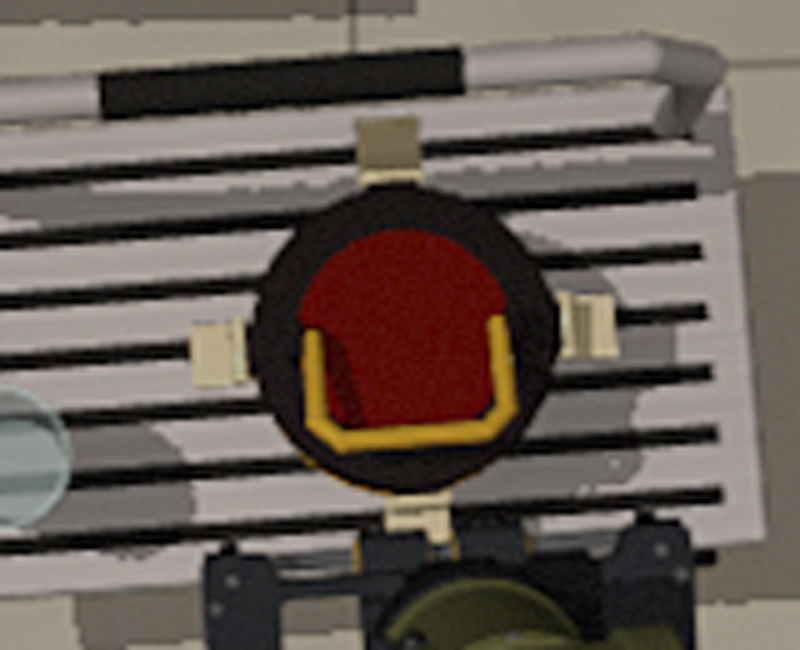

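Three clips are down (left tab level at 0.19, crop (218,353)) and the box is unmoved. The lean only partly turned this close in, so I'll check the joints and move farther out.

```bash
python3 - <<'E'
from h import *
print(robot.state()["joints"].round(3),robot.state()["ee_rot"].round(3))
E
python3 -m creep '0 -3 0 -5 0.04 0 0; 0 -5 0 -4 0 0 0; 0 0 0 0 0 -0.17 0; 0 0 0 0 0 -0.17 0; 0 0 0 0 0 -0.17 0'
python3 - <<'E'
from h import *
print(robot.state()["joints"].round(3));gt([.675,.0337,.231],lean=.7)
E
```

```text
[-0.088 -0.28   0.005  1.92  -0.039  1.304  1.55 ] [ 3.096  0.197 -3.091]
time: 15.08
tool_pos: [0.5567, 0.034, 0.3159]
ee_rot: [3.059, 0.474, -3.112]
contact_force: [2.9, -3.6, 1.4]
finger_gap: 0.0002
[-0.054 -0.302 -0.004  1.917 -0.081  1.051  1.585]
t 15.07 pos [0.5567 0.034  0.3159] F [ 2.9 -3.6  1.4] gap 0.0002
shift now-axes cm [-7.4  -1.65 16.19] goal-axes cm [-3.56 -0.68 17.5 ] turn [ 0.067 -0.225 -0.031] toolz [ 0.453  0.095 -0.887]
```

```bash
python3 -m creep '0 -3 -0.5 2 0 0 0; 0 -2 -0.5 2 0.06 0 0; 0 0 0 1 0 -0.11 -0.03; 0 0 0 1 0 -0.11 0; 0 0 0 0 0 0 0'
python3 - <<'E'
from h import *
print(robot.state()["joints"].round(3));gt([.675,.0337,.231],lean=.7)
E
```

```text
time: 15.7
tool_pos: [0.6234, 0.0331, 0.2744]
ee_rot: [3.125, 0.675, -3.08]
contact_force: [-0.2, -0.8, 0.3]
finger_gap: 0.0005
[-0.089 -0.28  -0.01   2.067  0.007  0.679  1.536]
t 15.7 pos [0.6234 0.0331 0.2744] F [-0.2 -0.8  0.3] gap 0.0005
shift now-axes cm [-1.39 -0.44 10.  ] goal-axes cm [-1.15 -0.23 10.04] turn [ 0.021 -0.025  0.005] toolz [ 0.623  0.055 -0.781]
```

```bash
python3 -m creep '0 -1.4 -0.4 1 0.02 0 0; 0 0 0 2 0 0 0; 0 0 0 2 0 0 0; 0 0 0 2 0 0 0; 0 0 0 0 0 0 0'
python3 - <<'E'
from h import *
print(robot.state()["joints"].round(3));gt([.675,.0337,.231],lean=.68);gt([.6711,.0335,.1961],lean=.68)
d=robot.capture("side");crop(d,290,130,410,280,4,"sidec5.png")
c=robot.capture("top");crop(c,270,155,410,285,5,"topc5.png")
E
```

```text
time: 16.32
tool_pos: [0.6825, 0.031, 0.2327]
ee_rot: [-3.138, 0.68, -3.082]
contact_force: [0.5, 0.8, 0.8]
finger_gap: 0.0004
[-0.074 -0.119 -0.027  2.023  0.051  0.559  1.494]
t 16.32 pos [0.6825 0.031  0.2327] F [0.5 0.8 0.8] gap 0.0004
shift now-axes cm [0.68 0.32 3.07] goal-axes cm [0.68 0.31 3.07] turn [-0.001 -0.     0.003] toolz [ 0.628  0.034 -0.778]
t 16.32 pos [0.6825 0.031  0.2327] F [0.5 0.8 0.8] gap 0.0004
shift now-axes cm [3.18 0.33 5.54] goal-axes cm [3.18 0.32 5.54] turn [-0.001 -0.     0.003] toolz [ 0.628  0.034 -0.778]
```

View pics/sidec5.png

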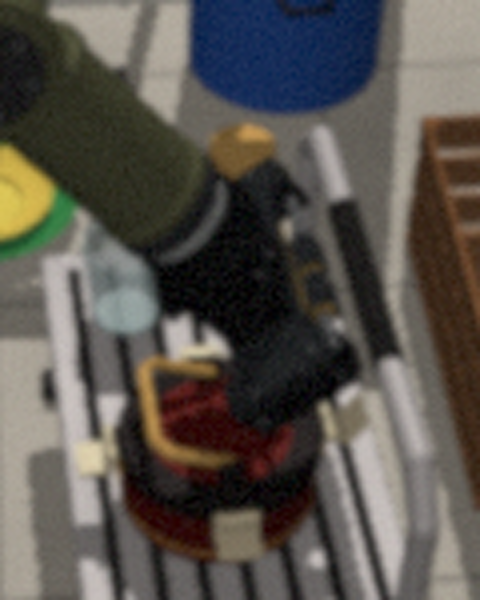

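View pics/topc5.png

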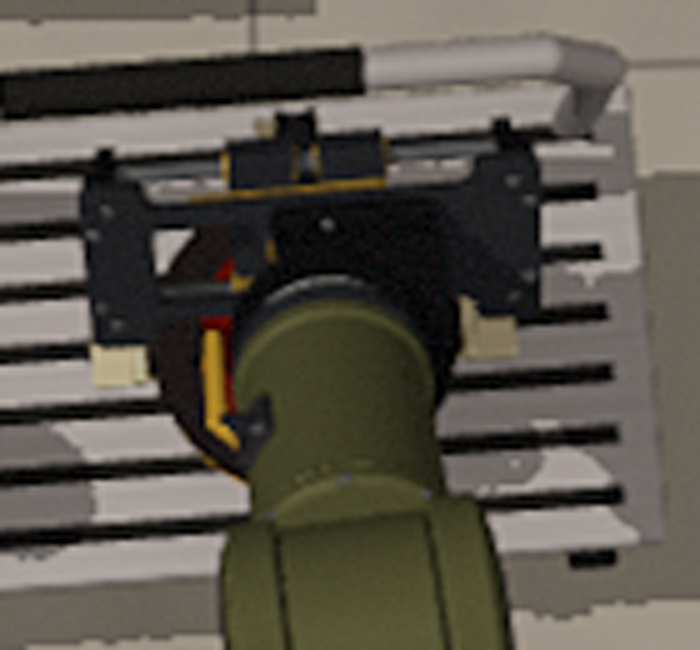

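Finger sits over the far clip at (295,130) in the top crop, and the body is well clear of the bar and lid. Pressing down.

```bash
python3 -m creep '0 0.3 0.3 1.5 0 0 0; 0 0.4 0 1.5 0 0 0; 0 0.5 0 0.5 0 0 0; 0 0 0 0 0 0 0'
python3 - <<'E'
from h import *
print(robot.state()["joints"].round(3));gt([.6711,.0335,.1961],lean=.68)
E
```

```text
time: 16.92
tool_pos: [0.6932, 0.0323, 0.196]
ee_rot: [-3.137, 0.679, -3.085]
contact_force: [-0.8, -1.0, 0.1]
finger_gap: 0.0001
[-0.07  -0.062 -0.033  2.048  0.07   0.478  1.471]
t 16.93 pos [0.6932 0.0323 0.196 ] F [-0.8 -1.   0.1] gap 0.0001
shift now-axes cm [1.7  0.25 2.01] goal-axes cm [1.7  0.24 2.01] turn [-0.003 -0.001  0.001] toolz [ 0.627  0.031 -0.778]
```

```bash
python3 -m creep '0 0.5 0.1 0.6 0 0 0; 0 0.5 0.1 0.6 0 0 0; 0 0.4 0 0.5 0 0 0; 0 0 0 0 0 0 0'
python3 - <<'E'
from h import *
gt([.6711,.0335,.1961],lean=.68)
E
```

```text
time: 17.42
tool_pos: [0.6932, 0.0345, 0.1749]
ee_rot: [-3.137, 0.681, -3.084]
contact_force: [-0.2, -0.3, -0.3]
finger_gap: 0.0005
t 17.43 pos [0.6932 0.0345 0.1749] F [-0.2 -0.3 -0.3] gap 0.0005
shift now-axes cm [0.39 0.03 0.36] goal-axes cm [0.39 0.03 0.36] turn [-0.003  0.001  0.001] toolz [ 0.628  0.032 -0.777]
```

```bash
python3 -m creep '0 0.2 0 0.2 0 0 0; 0 0.15 0 0.15 0 0 0; 0 0 0 0 0 0 0'
python3 -m creep '0 0.1 0 0.12 0 0 0; 0 0 0 0 0 0 0'
python3 -m creep '0 0.1 0 0.12 0 0 0; 0 0 0 0 0 0 0'
```

```text
time: 17.8
tool_pos: [0.6944, 0.0345, 0.1734]
ee_rot: [-3.138, 0.686, -3.085]
contact_force: [-8.7, -1.4, 9.1]
finger_gap: 0.0003
time: 18.05
tool_pos: [0.6952, 0.0346, 0.1731]
ee_rot: [-3.138, 0.688, -3.085]
contact_force: [-7.4, 0.7, 11.2]
finger_gap: 0.0006
time: 18.3
tool_pos: [0.6961, 0.0347, 0.1729]
ee_rot: [-3.138, 0.69, -3.085]
contact_force: [-7.4, -0.8, 13.3]
finger_gap: 0.0002
```

```bash
python3 -m creep '0 -0.5 0 -4 0 0 0; 0 0 0 -5 0 0 0; 0 0 0 -5 0 0 0; 0 0 0 0 0 0 0'
python3 - <<'E'
from h import *
print(robot.state()["joints"].round(3))
c=robot.capture("top");np.savez("top6.npz",**c);P=cloud(c);print("far",P[174:194,326][:,[0,2]].round(3).tolist());print(P[176:194,331][:,[0,2]].round(3).tolist());crop(c,270,155,410,285,5,"topc6.png")
d=robot.capture("side");np.savez("side6.npz",**d);crop(d,290,160,410,310,4,"sidec6.png")
gt([.6711,.0335,.1961],lean=.68)
E
```

```text
time: 18.8
tool_pos: [0.6159, 0.0298, 0.2796]
ee_rot: [-3.137, 0.68, -3.086]
contact_force: [0.4, -1.2, -0.4]
finger_gap: 0.0005
[ 0.067 -0.301 -0.152  2.072 -0.026  0.688  1.545]
far [[0.669, 0.288], [0.73, -0.002], [0.697, 0.138], [0.694, 0.139], [0.692, 0.136], [0.689, 0.139], [0.673, 0.204], [0.672, 0.199], [0.669, 0.201], [0.668, 0.192], [0.665, 0.196], [0.663, 0.194], [0.661, 0.192], [0.659, 0.188], [0.655, 0.197], [0.652, 0.204], [0.649, 0.206], [0.647, 0.205], [0.644, 0.206], [0.642, 0.207]]
[[0.695, 0.144], [0.693, 0.143], [0.692, 0.134], [0.676, 0.199], [0.674, 0.199], [0.671, 0.201], [0.669, 0.198], [0.668, 0.195], [0.665, 0.196], [0.662, 0.2], [0.661, 0.194], [0.658, 0.194], [0.655, 0.199], [0.651, 0.205], [0.649, 0.207], [0.647, 0.203], [0.644, 0.206], [0.642, 0.205]]
t 18.9 pos [0.6151 0.0297 0.2778] F [-0.5 -0.2 -0. ] gap -0.0001
shift now-axes cm [ 0.75  0.12 13.29] goal-axes cm [ 0.77  0.07 13.29] turn [-0.004 -0.002  0.001] toolz [ 0.626  0.031 -0.779]
```

View pics/topc6.png

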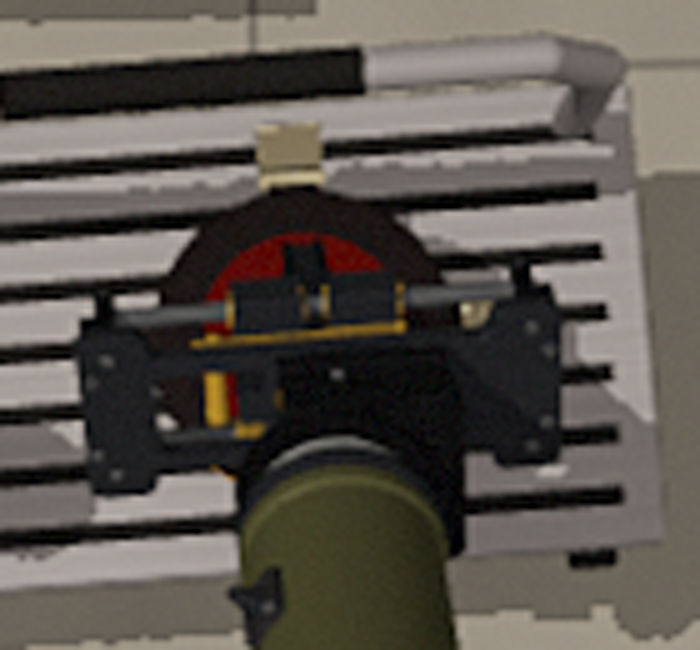

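View pics/sidec6.png

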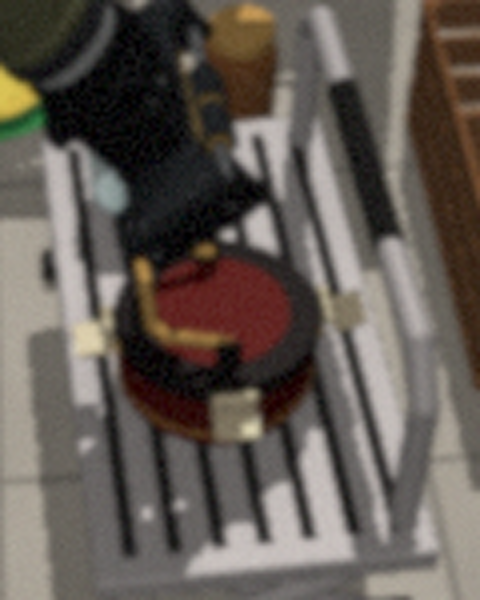

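```bash
python3 - <<'E'
from h import *
for n in("side2","side6"):
    d=dict(np.load(n+".npz"));P=cloud(d);hsv=cv2.cvtColor(d["image"],cv2.COLOR_BGR2HSV)
    m=(hsv[...,0]>12)&(hsv[...,0]<28)&(hsv[...,1]>140)&(hsv[...,2]>90);m[:218]=0;m[252:]=0;m[:,:322]=0;m[:,355:]=0
    p=P[m];p=p[p[:,2]>.2];q=p[p[:,0]<np.percentile(p[:,0],50)];print(n,len(p),np.median(q,0).round(4),np.percentile(p,[5,95],axis=0).round(3).tolist())
E
```

```text
side2 132 [0.5273 0.0137 0.2385] [[0.524, -0.022, 0.206], [0.572, 0.066, 0.241]]
side6 110 [0.5259 0.     0.2363] [[0.521, -0.026, 0.207], [0.569, 0.063, 0.24]]
```

The tab is at roughly 0.25 rad, so not shut. The push was stopped by something along the tool axis, possibly the wrist camera or body over the folded handle. I'll approach again at 34° lean, which gives those parts more height.

```bash
python3 -m creep '0 0 0 2 0 0.09 0; 0 0 0 2 0 0 0; 0 0 0 0 0 0 0'
python3 - <<'E'
from h import *
L=.60;ex=np.array([.9985,.055]);ce=np.array([.572,.028])
print(robot.state()["joints"].round(3),robot.state()["ee_rot"].round(3))
for r0,z in((.017,.205),(.016,.19)):
    low=ce+ex*(.076+r0);tip=np.r_[low+ex*.0095*np.cos(L),z+.0095*np.sin(L)];print(r0,tip.round(4));gt(tip,lean=L)
E
```

```text
time: 19.27
tool_pos: [0.6376, 0.0318, 0.2429]
ee_rot: [-3.138, 0.583, -3.085]
contact_force: [-0.7, -0.1, 0.2]
finger_gap: 0.0006
[ 6.700e-02 -1.680e-01 -1.610e-01  1.997e+00  1.000e-03  7.280e-01
  1.527e+00] [-3.138  0.583 -3.085]
0.017 [0.6727 0.0335 0.2104]
t 19.27 pos [0.6376 0.0318 0.2429] F [-0.7 -0.1  0.2] gap 0.0006
shift now-axes cm [-1.2   0.    8.05] goal-axes cm [-1.07 -0.02  8.07] turn [-0.003 -0.017  0.001] toolz [ 0.55   0.028 -0.835]
0.016 [0.6717 0.0335 0.1954]
t 19.27 pos [0.6376 0.0318 0.2429] F [-0.7 -0.1  0.2] gap 0.0006
shift now-axes cm [-0.29  0.01  9.24] goal-axes cm [-0.14 -0.02  9.25] turn [-0.003 -0.017  0.001] toolz [ 0.55   0.028 -0.835]
```

```bash
python3 -m creep '0 -1.1 0 1 0 -0.017 0; 0 0 0 2.5 0 0 0; 0 0 0 2.5 0 0 0; 0 0 0 1.5 0 0 0; 0 0 0 0 0 0 0'
python3 - <<'E'
from h import *
L=.60;gt([.6717,.0335,.1954],lean=L)
c=robot.capture("top");crop(c,270,155,410,285,5,"topc7.png")
E
python3 -m creep '0 0.35 0 0.5 0 0 0; 0 0.2 0 0.3 0 0 0; 0 0 0 0 0 0 0'
python3 - <<'E'
from h import *
L=.60;gt([.6717,.0335,.1954],lean=L)
E
```

```text
time: 19.9
tool_pos: [0.69, 0.0343, 0.1891]
ee_rot: [-3.138, 0.603, -3.085]
contact_force: [0.4, 0.0, -0.3]
finger_gap: 0.0007
t 19.9 pos [0.69   0.0343 0.1891] F [ 0.4  0.  -0.3] gap 0.0007
shift now-axes cm [1.16 0.03 1.84] goal-axes cm [1.16 0.02 1.85] turn [-0.003  0.003  0.001] toolz [ 0.567  0.028 -0.823]
time: 20.32
tool_pos: [0.6899, 0.0342, 0.1803]
ee_rot: [-3.138, 0.605, -3.085]
contact_force: [0.4, -0.7, -0.5]
finger_gap: 0.0003
t 20.32 pos [0.6899 0.0342 0.1803] F [ 0.4 -0.7 -0.5] gap 0.0003
shift now-axes cm [0.66 0.04 1.12] goal-axes cm [0.65 0.04 1.12] turn [-0.003  0.005  0.001] toolz [ 0.568  0.028 -0.823]
```

```bash
python3 -m creep '0 0.35 0 0.5 0 0 0; 0 0 0 0 0 0 0'
python3 -m creep '0 0.12 0 0.2 0 0 0; 0 0.1 0 0.15 0 0 0; 0 0 0 0 0 0 0'
python3 - <<'E'
from h import *
L=.60;gt([.6717,.0335,.1954],lean=L)
E
```

```text
time: 20.58
tool_pos: [0.6897, 0.0342, 0.1734]
ee_rot: [-3.138, 0.604, -3.085]
contact_force: [-0.1, 0.1, 1.0]
finger_gap: 0.0008
time: 20.95
tool_pos: [0.6903, 0.0342, 0.1708]
ee_rot: [-3.138, 0.605, -3.085]
contact_force: [-5.2, -0.8, 4.6]
finger_gap: 0.0004
t 20.95 pos [0.6903 0.0342 0.1708] F [-5.2 -0.8  4.6] gap 0.0004
shift now-axes cm [0.15 0.04 0.32] goal-axes cm [0.15 0.03 0.32] turn [-0.003  0.005  0.001] toolz [ 0.568  0.028 -0.823]
```

View pics/topc7.png

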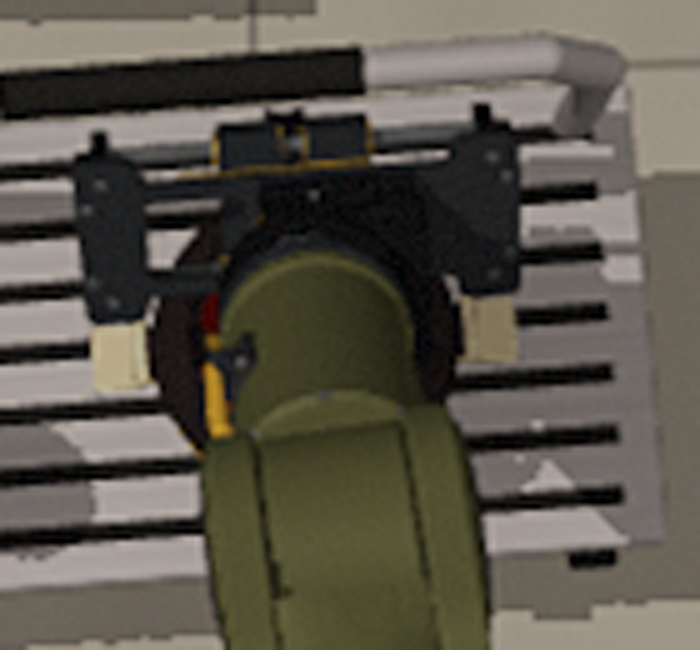

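```bash
python3 - <<'E'
from h import *
w=robot.capture("wrist");cv2.imwrite("pics/w8.png",w["image"])
for n in("top0","top4","top6"):
    c=dict(np.load(n+".npz"));P=cloud(c);p=P[176:190,323:333].reshape(-1,3);p=p[(p[:,2]>.17)&(p[:,0]>.657)]
    f=np.polyfit(p[:,0]-.665,p[:,2],1);print(n,len(p),f.round(4),np.arctan(f[0]).round(3))
for n in("side0","side6"):
    c=dict(np.load(n+".npz"));P=cloud(c);m=(P[...,2]>.17)&(P[...,2]<.24)&(P[...,0]>.658)&(P[...,0]<.69)&(abs(P[...,1]-.033)<.013)
    p=P[m];f=np.polyfit(p[:,0]-.665,p[:,2],1);print(n,len(p),f.round(4),np.arctan(f[0]).round(3))
c=dict(np.load("top6.npz"));P=cloud(c);
c=dict(np.load("top4.npz"));P=cloud(c);p=P[218:230,286:299].reshape(-1,3);p=p[(p[:,2]>.17)&(p[:,1]>.108)];f=np.polyfit(p[:,1]-.12,p[:,2],1);print("left",f)
E
```

```text
top0 93 [0.9822 0.2046] 0.776
top4 92 [0.905  0.2049] 0.736
top6 85 [0.3792 0.1961] 0.362
side0 56 [1.009  0.2024] 0.79
side6 46 [0.3176 0.1949] 0.308
left [-0.01003436  0.19005529]
```

View pics/w8.png

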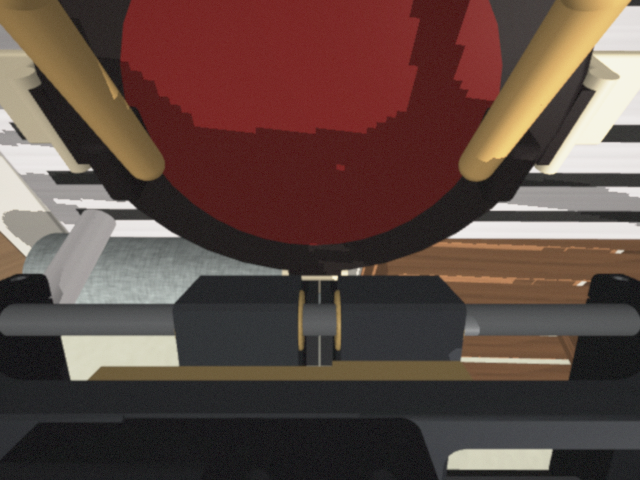

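```bash
python3 - <<'E'
from h import *
d=robot.capture("side");np.savez("side8.npz",**d);crop(d,280,150,400,280,6,"sidec8.png")
P=cloud(d)
for v in range(208,250,3): print(v,P[v,[318,322,326,330,334,338,342]].round(3).tolist())
E
```

```text
208 [[0.511, 0.187, 0.167], [0.523, 0.184, 0.169], [0.535, 0.186, 0.166], [0.55, 0.214, 0.139], [0.543, 0.02, 0.325], [0.551, 0.002, 0.341], [0.561, -0.003, 0.345]]
211 [[0.511, 0.188, 0.154], [0.523, 0.186, 0.155], [0.535, 0.187, 0.153], [0.549, 0.198, 0.141], [0.562, 0.203, 0.136], [0.551, 0.0, 0.333], [0.561, -0.008, 0.34]]
214 [[0.51, 0.184, 0.144], [0.523, 0.189, 0.138], [0.536, 0.187, 0.14], [0.548, 0.186, 0.14], [0.56, 0.183, 0.142], [0.552, 0.001, 0.321], [0.561, -0.007, 0.328]]
217 [[0.51, 0.174, 0.142], [0.522, 0.174, 0.14], [0.535, 0.175, 0.138], [0.547, 0.171, 0.142], [0.554, 0.123, 0.189], [0.551, -0.01, 0.322], [0.56, -0.017, 0.328]]
220 [[0.509, 0.162, 0.141], [0.521, 0.16, 0.142], [0.534, 0.163, 0.137], [0.538, 0.066, 0.235], [0.558, 0.156, 0.143], [0.55, -0.019, 0.32], [0.56, -0.024, 0.324]]
223 [[0.508, 0.151, 0.138], [0.521, 0.148, 0.141], [0.526, 0.053, 0.237], [0.539, 0.084, 0.205], [0.549, 0.063, 0.226], [0.56, 0.064, 0.223], [0.571, 0.065, 0.222]]
226 [[0.508, 0.137, 0.139], [0.52, 0.133, 0.143], [0.525, 0.041, 0.238], [0.538, 0.071, 0.205], [0.55, 0.071, 0.205
[... 510 characters left out ...]
, 0.207], [0.569, 0.033, 0.207]]
238 [[0.502, 0.031, 0.202], [0.513, 0.026, 0.206], [0.522, -0.002, 0.237], [0.535, 0.024, 0.207], [0.546, 0.024, 0.206], [0.557, 0.024, 0.205], [0.568, 0.021, 0.208]]
241 [[0.501, 0.014, 0.208], [0.512, 0.018, 0.203], [0.523, 0.014, 0.206], [0.531, -0.015, 0.238], [0.545, 0.013, 0.206], [0.556, 0.013, 0.205], [0.566, 0.01, 0.207]]
244 [[0.5, 0.006, 0.205], [0.511, 0.004, 0.206], [0.522, 0.004, 0.206], [0.531, -0.023, 0.236], [0.542, -0.019, 0.23], [0.552, -0.021, 0.232], [0.563, -0.02, 0.229]]
247 [[0.501, 0.014, 0.183], [0.51, -0.008, 0.207], [0.522, -0.004, 0.203], [0.532, -0.009, 0.207], [0.543, -0.01, 0.207], [0.553, -0.012, 0.208], [0.565, -0.01, 0.205]]
```

View pics/sidec8.png

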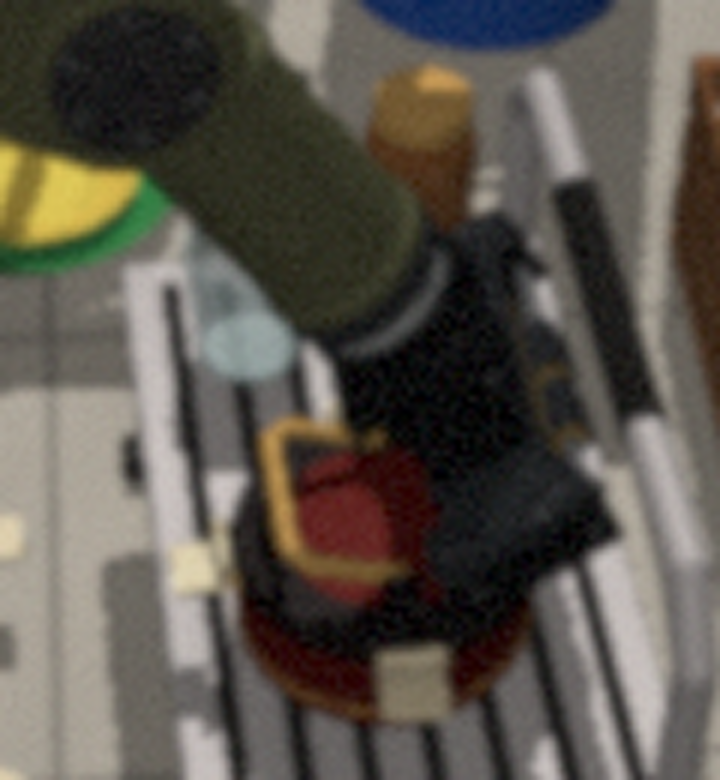

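```bash
python3 - <<'E'
from h import *
c=robot.capture("top");P=cloud(c);crop(c,290,155,400,215,7,"topc9.png")
for u in (288,300,315,320,326,335,345,366): print(u,[(v,*P[v,u][[0,1,2]].round(3)) for v in range(170,196,2)])
s=robot.state();print(s["tool_pos"],s["contact_force"])
E
```

```text
288 [(170, np.float64(0.677), np.float64(0.12), np.float64(0.3)), (172, np.float64(0.674), np.float64(0.121), np.float64(0.294)), (174, np.float64(0.669), np.float64(0.121), np.float64(0.296)), (176, np.float64(0.665), np.float64(0.121), np.float64(0.292)), (178, np.float64(0.694), np.float64(0.129), np.float64(0.135)), (180, np.float64(0.69), np.float64(0.129), np.float64(0.135)), (182, np.float64(0.684), np.float64(0.129), np.float64(0.135)), (184, np.float64(0.678), np.float64(0.128), np.float64(0.144)), (186, np.float64(0.642), np.float64(0.121), np.float64(0.297)), (188, np.float64(0.636), np.float64(0.121), np.float64(0.304)), (190, np.float64(0.631), np.float64(0.12), np.float64(0.311)), (192, np.float64(0.627), np.float64(0.121), np.float64(0.311)), (194, np.float64(0.623), np.float64(0.121), np.float64(0.307))]
300 [(170, np.float64(0.676), np.float64(0.094), np.float64(0.299)), (172, np.float64(0.672), np.float64(0.094), np.float64(0.3)), (174, np.float64(0.668), np.float64(0.095), np.float64(0.297)), (176, np.float64(0.665), np.float64(0.095), np.float64(0.29)), (178, np.f
[... 4957 characters left out ...]
695), np.float64(-0.064), np.float64(0.137)), (178, np.float64(0.658), np.float64(-0.049), np.float64(0.287)), (180, np.float64(0.652), np.float64(-0.048), np.float64(0.296)), (182, np.float64(0.645), np.float64(-0.047), np.float64(0.307)), (184, np.float64(0.64), np.float64(-0.046), np.float64(0.314)), (186, np.float64(0.636), np.float64(-0.047), np.float64(0.309)), (188, np.float64(0.632), np.float64(-0.047), np.float64(0.306)), (190, np.float64(0.629), np.float64(-0.047), np.float64(0.303)), (192, np.float64(0.625), np.float64(-0.047), np.float64(0.301)), (194, np.float64(0.621), np.float64(-0.047), np.float64(0.3))]
[0.69032911 0.03418042 0.17073206] [-5.57793586 -0.31120502  5.29343422]
```

View pics/topc9.png

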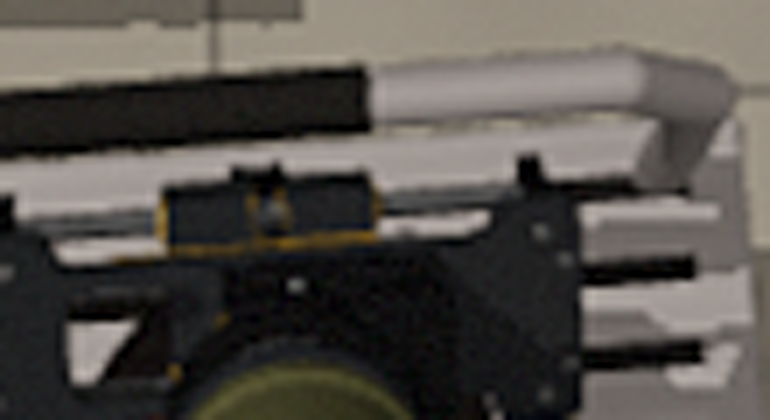

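Top crop shows 7–10 mm clear between gripper and bar (bar edge x 0.665, gripper x ≤0.658), and the handle is free. So the contact is the finger on the tab itself, rubbing outward. The tab's point swings inward as it shuts, so I'll press down and inward.

```bash
python3 -m creep '0 0.27 0 0.13 0 0 0; 0 0 0 0 0 0 0'
python3 -m creep '0 0.27 0 0.13 0 0 0; 0 0 0 0 0 0 0'
```

```text
time: 21.35
tool_pos: [0.69, 0.0342, 0.1699]
ee_rot: [-3.137, 0.608, -3.085]
contact_force: [-5.6, 0.0, 7.9]
finger_gap: 0.0008
time: 21.6
tool_pos: [0.6902, 0.0342, 0.1692]
ee_rot: [-3.138, 0.613, -3.085]
contact_force: [-3.3, -0.2, 9.5]
finger_gap: 0.0008
```

```bash
python3 - <<'E'
from h import *
s=robot.state();print(s["joints"].round(3),s["joint_efforts"].round(1),s["ft_torque"].round(2),s["contact_force"].round(1))
t=s["tool_pos"];A=R.from_euler('xyz',s["ee_rot"]);tip=t-.034*A.apply([0,0,1]);print("tip",tip.round(4),"low",(tip+.0095*A.apply([1,0,0])).round(4),A.apply([1,0,0]).round(3))
E
python3 -m creep '0 0 0 0 0 0 0; 0 0 0 0 0 0 0'
python3 -m creep '0 0.3 0 0 0 0 0; 0 0 0 0 0 0 0'
python3 -m creep '0 0 0 0.3 0 0 0; 0 0 0 0 0 0 0'
```

```text
[ 0.07  -0.006 -0.176  2.017  0.063  0.52   1.475] [ -0.1 -25.4  -0.  -27.2   0.1  -1.9   0. ] [-0.03  0.18 -0.02] [-3.3 -0.2  9.5]
tip [0.6707 0.0333 0.197 ] low [0.6629 0.0328 0.1916] [-0.817 -0.046 -0.575]
time: 21.85
tool_pos: [0.6902, 0.0342, 0.1692]
ee_rot: [-3.138, 0.612, -3.085]
contact_force: [-3.8, -0.4, 9.5]
finger_gap: 0.0004
time: 22.1
tool_pos: [0.69, 0.0343, 0.1694]
ee_rot: [-3.138, 0.618, -3.085]
contact_force: [4.9, 0.4, 5.9]
finger_gap: 0.0001
time: 22.35
tool_pos: [0.6913, 0.0343, 0.1675]
ee_rot: [-3.138, 0.617, -3.085]
contact_force: [-3.2, -0.4, 13.0]
finger_gap: 0.0006
```

The finger's low corner is now at z 0.190 and r≈15 mm with 13 N up, so the tab should be on its stop. Backing off along the tool axis and checking.

```bash
python3 -m creep '0 0 0 -3 0 0 0; 0 0 0 -4 0 0 0; 0 0 0 -3 0 0 0; 0 0 0 0 0 0 0'
python3 - <<'E'
from h import *
c=robot.capture("top");np.savez("top10.npz",**c);P=cloud(c);p=P[176:190,323:333].reshape(-1,3);p=p[(p[:,2]>.17)&(p[:,2]<.23)&(p[:,0]>.657)]
f=np.polyfit(p[:,0]-.665,p[:,2],1);print(len(p),f.round(4));print(P[176:194,328][:,[0,2]].round(3).tolist())
d=robot.capture("side");P=cloud(d);m=(P[...,2]>.17)&(P[...,2]<.24)&(P[...,0]>.658)&(P[...,0]<.69)&(abs(P[...,1]-.033)<.013)
p=P[m];f=np.polyfit(p[:,0]-.665,p[:,2],1);print(len(p),f.round(4))
crop(c,270,155,410,285,5,"topc10.png");print(robot.state()["joints"].round(3),robot.state()["tool_pos"])
E
```

```text
time: 22.85
tool_pos: [0.6308, 0.0312, 0.2463]
ee_rot: [-3.137, 0.61, -3.085]
contact_force: [0.5, -0.0, 0.1]
finger_gap: 0.0004
42 [-0.1546  0.1892]
[[0.696, 0.141], [0.693, 0.142], [0.692, 0.139], [0.689, 0.138], [0.686, 0.141], [0.683, 0.144], [0.683, 0.134], [0.679, 0.141], [0.666, 0.191], [0.664, 0.188], [0.661, 0.192], [0.659, 0.193], [0.657, 0.191], [0.654, 0.192], [0.652, 0.192], [0.649, 0.193], [0.643, 0.21], [0.643, 0.2]]
25 [-0.2009  0.1886]
[ 0.074 -0.199 -0.165  2.032 -0.007  0.702  1.532] [0.62986918 0.03107331 0.24253661]
```

View pics/topc10.png

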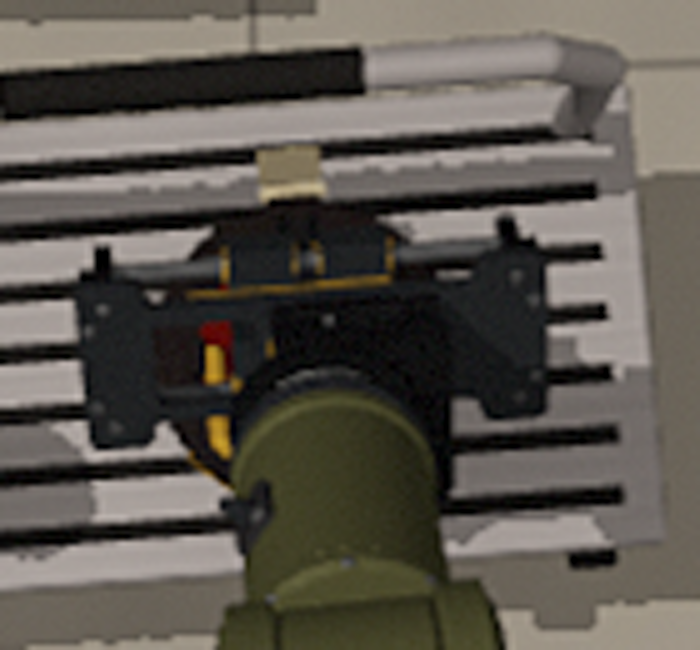

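Far tab is now flat at 0.190, so shut. Its outer end reads x≈0.667, so the box slid about 5 mm toward the robot, within limits. Now I'll straighten the tool, turn it 90° for the handle and re-measure.

```bash
python3 -m creep '0 0 0 -1.5 0 0.155 0; 0 0 0 -2 0 0.155 0; 0 0 0 -3 0 0.155 0; 0 2 0 -3 0 0.145 0; 0 5 0 0 0 0 0.17'
python3 -m creep '0.5 4 0 0 0 0 0.18; 0.5 4 0 0 0 0 0.18; 0.5 0 0 0 0 0 0.18; 0.5 0 0 0 0 0 0.18; 0.5 0 0 0 0 0 0.18'
python3 -m creep '0.5 0 0 0 0 0 0.18; 0.5 0 0 0 0 0 0.18; 0.5 0 0 0 0 0 0.14; 0.5 0 0 0 0 0 0'
python3 - <<'E'
from h import *
s=robot.state();print(s["joints"].round(3),s["tool_pos"],s["ee_rot"])
c=robot.capture("top");np.savez("top11.npz",**c);crop(c,250,155,410,285,5,"topc11.png")
d=robot.capture("side");np.savez("side11.npz",**d);crop(d,290,160,410,310,4,"sidec11.png")
E
```

```text
time: 23.58
tool_pos: [0.5351, 0.0263, 0.324]
ee_rot: [-3.138, -0.014, 3.022]
contact_force: [-0.4, -0.1, 0.3]
finger_gap: 0.0005
time: 24.2
tool_pos: [0.4522, 0.0422, 0.3278]
ee_rot: [-3.133, -0.001, 2.12]
contact_force: [0.2, 0.9, -0.1]
finger_gap: 0.0402
time: 24.7
tool_pos: [0.4522, 0.0422, 0.328]
ee_rot: [-3.134, 0.003, 1.627]
contact_force: [0.7, -0.1, 0.7]
finger_gap: 0.0436
[ 0.107 -0.114 -0.233  1.65  -0.024  1.611 -0.069] [0.45223048 0.04215813 0.32797522] [-3.13363101e+00  3.03081041e-03  1.62742086e+00]
```

View pics/topc11.png

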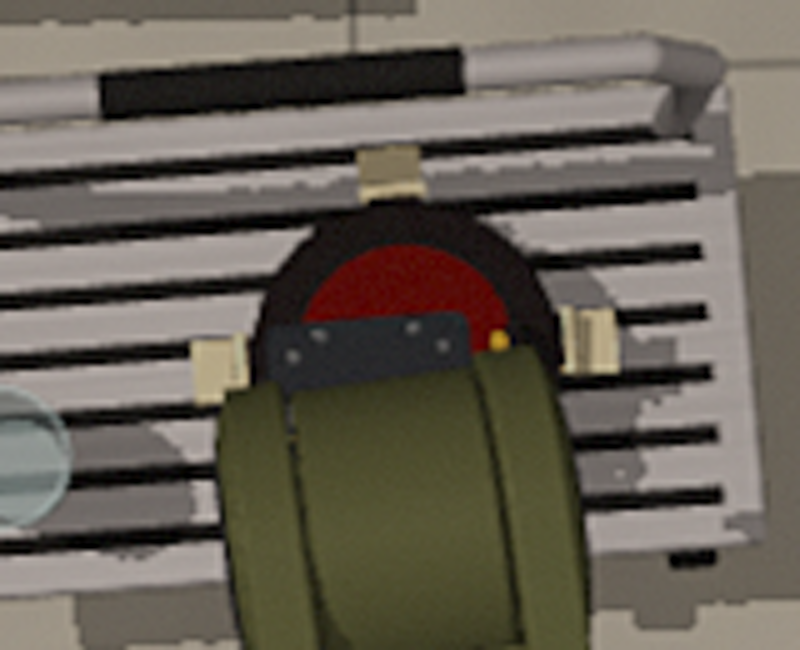

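View pics/sidec11.png

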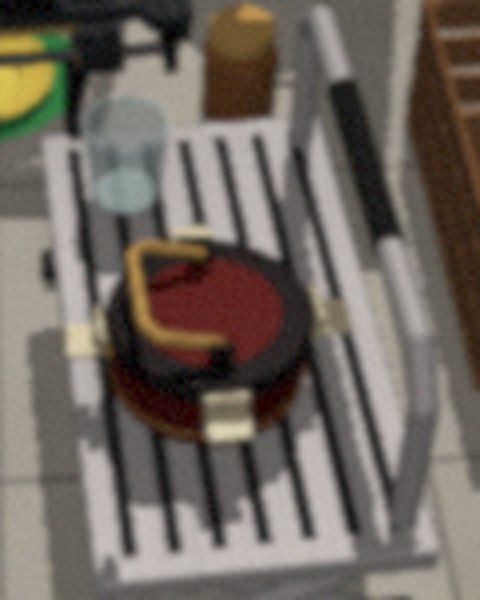

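```bash
python3 - <<'E'
from h import *
d=dict(np.load("side11.npz"));P=cloud(d);im=d["image"];hsv=cv2.cvtColor(im,cv2.COLOR_BGR2HSV)
m=(hsv[...,0]>12)&(hsv[...,0]<28)&(hsv[...,1]>140)&(hsv[...,2]>90);m[:215]=0;m[252:]=0;m[:,:315]=0;m[:,355:]=0
p=P[m];p=p[(p[:,2]>.2)]
b=p[(p[:,0]<np.percentile(p[:,0],35))];print("bar",len(b),np.median(b,0).round(4),np.percentile(b,[5,95],axis=0).round(3).tolist(),np.polyfit(b[:,1],b[:,0],1).round(3))
print("all",np.percentile(p,[2,98],axis=0).round(3).tolist())
c=dict(np.load("top11.npz"));T=cloud(c)
def slope(A,sel,ax):
    q=A[sel];f=np.polyfit(q[:,ax]-np.median(q[:,ax]),q[:,2],1);return len(q),f.round(4),np.median(q,0).round(4),np.percentile(q,[3,97],axis=0).round(3).tolist()
def S(A,x0,x1,y0,y1): return (A[...,0]>x0)&(A[...,0]<x1)&(A[...,1]>y0)&(A[...,1]<y1)&(A[...,2]>.165)&(A[...,2]<.235)
for n,A in(("top",T),("side",P)):
    print(n,"left",slope(A,S(A,.55,.57,.108,.14),1));print(n,"right",slope(A,S(A,.562,.58,-.085,-.053),1));print(n,"far",slope(A,S(A,.648,.69,.022,.044),0))
A=P;print("near",slope(A,S(A,.455,.484,.01,.036),0))
# lid ellipse side
m2=(P[...,2]>.196)&(P[...,2]<.215)&(hsv[...,2]<120);m2[:200]=0;m2[270:]=0;m2[:,:300]=0;m2[:,:]&=True;m2[:,375:]=0
q=P[m2];print("lid",np.percentile(q,[1,50,99],axis=0).round(4).tolist(),cv2.minEnclosingCircle(q[:,:2].astype(np.float32)))
E
```

```text
bar 50 [0.5176 0.0183 0.2367] [[0.514, -0.011, 0.207], [0.522, 0.056, 0.24]] [-0.037  0.519]
all [[0.514, -0.025, 0.205], [0.566, 0.068, 0.24]]
top left (60, array([0.02, 0.19]), array([0.5607, 0.1185, 0.1898]), [[0.552, 0.109, 0.186], [0.568, 0.126, 0.194]])
top right (57, array([0.0714, 0.1903]), array([ 0.5712, -0.0628,  0.19  ]), [[0.564, -0.072, 0.186], [0.578, -0.055, 0.194]])
top far (74, array([-0.1105,  0.19  ]), array([0.6588, 0.034 , 0.1904]), [[0.649, 0.022, 0.185], [0.667, 0.044, 0.195]])
side left (11, array([-0.5068,  0.189 ]), array([0.5573, 0.1211, 0.1883]), [[0.551, 0.116, 0.187], [0.568, 0.124, 0.192]])
side right (68, array([0.3698, 0.1923]), array([ 0.5708, -0.0595,  0.1899]), [[0.563, -0.074, 0.186], [0.58, -0.053, 0.203]])
side far (33, array([-0.0427,  0.1892]), array([0.659 , 0.0316, 0.1894]), [[0.652, 0.024, 0.186], [0.667, 0.043, 0.192]])
near (35, array([-0.0921,  0.1894]), array([0.476 , 0.0217, 0.1897]), [[0.468, 0.011, 0.185], [0.482, 0.033, 0.193]])
lid [[0.4986, -0.0519, 0.197], [0.5728, 0.0187, 0.2053], [0.6367, 0.1389, 0.2101]] ((0.5418408513069153, 0.06829048693180084), 0.13058215379714966)
```

All four tabs measure level at z 0.190, box centre is now about (0.5665, 0.0275), and the handle bar is at about (0.517, 0.025, 0.236). Going to grasp the bar.

```bash
python3 - <<'E'
from h import *
gt([.517,.025,.221],yaw=1.626)
E
python3 -m creep '0.5 -0.7 3.2 2 0 0 0; 0.5 -0.8 3.2 2 0 0 0; 0.5 0 0 2 0 0 0; 0.5 0 0 0 0 0 0; 0.5 0 0 0 0 0 0'
python3 - <<'E'
from h import *
gt([.517,.025,.221],yaw=1.626)
E
```

```text
t 24.8 pos [0.4522 0.0422 0.3286] F [-0.5 -0.6 -0.5] gap 0.0433
shift now-axes cm [-2.04  6.47 14.12] goal-axes cm [-2.07  6.38 14.16] turn [-0.007  0.003  0.002] toolz [-0.007 -0.003 -1.   ]
time: 25.42
tool_pos: [0.5167, 0.0308, 0.2701]
ee_rot: [-3.137, 0.003, 1.627]
contact_force: [0.1, -0.8, 0.5]
finger_gap: 0.0432
t 25.43 pos [0.5167 0.0308 0.2701] F [ 0.1 -0.8  0.5] gap 0.0432
shift now-axes cm [-0.56  0.03  8.31] goal-axes cm [-0.58 -0.01  8.31] turn [-0.004  0.003  0.001] toolz [-0.004 -0.003 -1.   ]
```

```bash
python3 -m creep '0.5 -0.5 0 3 0 0 0; 0.5 0 0 3 0 0 0; 0.5 0 0 1.5 0 0 0; 0.5 0 0 0.7 0 0 0; 0.5 0 0 0 0 0 0'
python3 - <<'E'
from h import *
gt([.517,.025,.221],yaw=1.626)
d=robot.capture("side");crop(d,290,150,410,280,5,"sidec12.png")
w=robot.capture("wrist");cv2.imwrite("pics/w12.png",w["image"])
E
```

```text
time: 26.05
tool_pos: [0.5167, 0.0255, 0.1881]
ee_rot: [-3.137, 0.003, 1.626]
contact_force: [1.1, -0.4, 0.2]
finger_gap: 0.0437
t 26.05 pos [0.5167 0.0255 0.1881] F [ 1.1 -0.4  0.2] gap 0.0437
shift now-axes cm [-0.05  0.02  0.11] goal-axes cm [-0.05  0.02  0.11] turn [-0.004  0.003  0.   ] toolz [-0.004 -0.003 -1.   ]
```

View pics/w12.png

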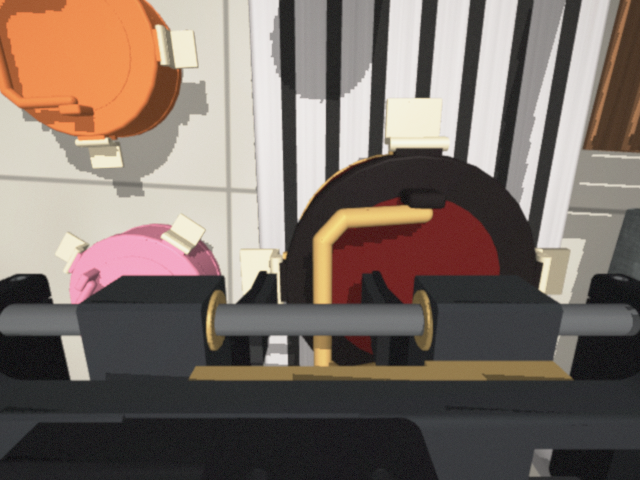

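View pics/sidec12.png

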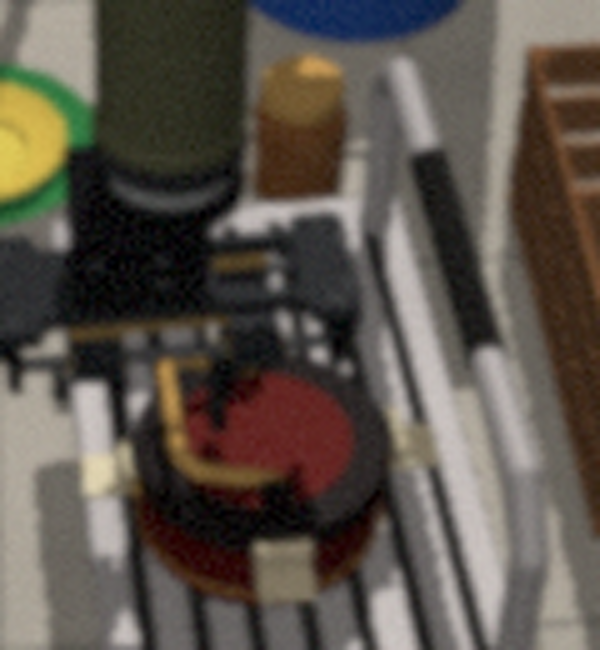

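The bar (wrist view, x≈323) sits centred between the open fingers (x≈255 and 375), and the fingers clear the lid. Closing gently, then lifting along the arc.

```bash
python3 -m creep '0 0 0 0 0 0 0; 0 0 0 0 0 0 0; 0 0 0 0 0 0 0; 0 0 0 0 0 0 0' 6
python3 -m creep '0 0 0.3 -0.7 0 0 0; 0 0 0.35 -0.65 0 0 0; 0 0 0.5 -0.58 0 0 0; 0 0 0.55 -0.55 0 0 0; 0 0 0 0 0 0 0'
```

```text
time: 26.65
tool_pos: [0.5168, 0.0254, 0.1875]
ee_rot: [-3.137, 0.003, 1.626]
contact_force: [5.7, -0.2, -2.1]
finger_gap: 0.0109
time: 27.28
tool_pos: [0.5326, 0.0264, 0.2137]
ee_rot: [-3.134, 0.003, 1.626]
contact_force: [-7.3, -0.4, 6.8]
finger_gap: 0.0086
```

```bash
python3 -m creep '0 0 -0.1 -0.15 0 0 0; 0 0 0 0 0 0 0'
python3 - <<'E'
from h import *
d=robot.capture("side");np.savez("side13.npz",**d);crop(d,290,150,410,280,5,"sidec13.png")
E
```

```text
time: 27.52
tool_pos: [0.5328, 0.0264, 0.2141]
ee_rot: [-3.137, 0.003, 1.626]
contact_force: [-0.9, -0.5, 0.7]
finger_gap: 0.0089
```

View pics/sidec13.png

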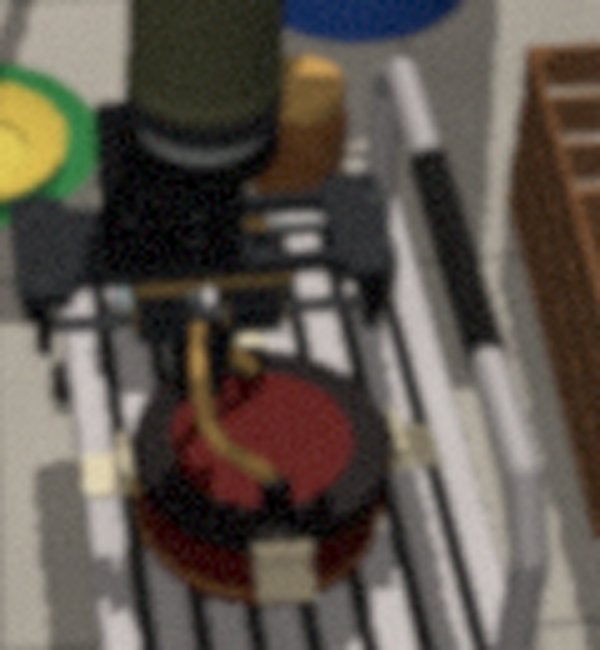

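```bash
python3 -m creep '0 0 0.45 -0.34 0 0 0; 0 0 0.45 -0.28 0 0 0; 0 0 0.45 -0.2 0 0 0; 0 0 0.5 -0.15 0 0 0; 0 0 0 0 0 0 0'
python3 -m creep '0 0 0.4 -0.08 0 0 0; 0 0 0.4 -0.04 0 0 0; 0 0 0 0 0 0 0'
python3 - <<'E'
from h import *
d=robot.capture("side");np.savez("side14.npz",**d);crop(d,290,150,410,280,5,"sidec14.png");P=cloud(d)
w=robot.capture("wrist");cv2.imwrite("pics/w14.png",w["image"])
E
```

```text
time: 28.2
tool_pos: [0.5523, 0.0275, 0.2246]
ee_rot: [-3.139, 0.003, 1.626]
contact_force: [-1.8, 0.3, 6.1]
finger_gap: 0.0085
time: 28.58
tool_pos: [0.5607, 0.028, 0.2259]
ee_rot: [-3.14, 0.003, 1.626]
contact_force: [-1.6, 0.2, 4.6]
finger_gap: 0.0084
```

View pics/sidec14.png

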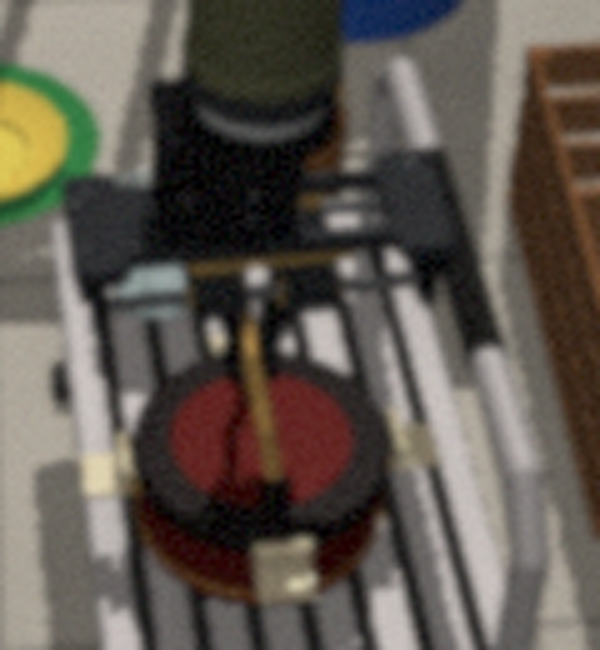

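View pics/w14.png

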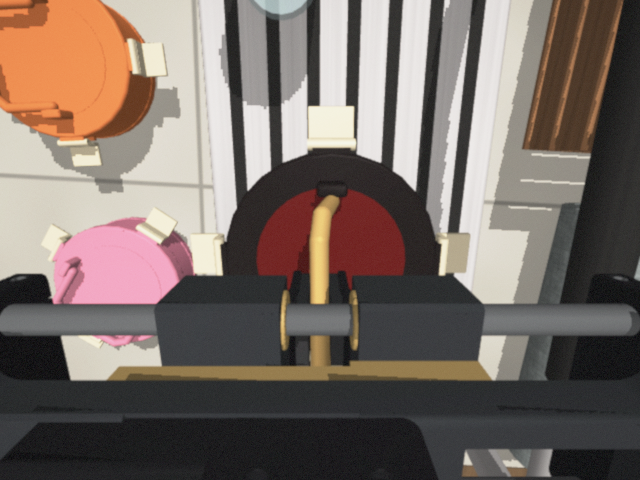

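```bash
cat > ang.py <<'E'
from h import *
def ang(d):
    P=cloud(d);hsv=cv2.cvtColor(d["image"],cv2.COLOR_BGR2HSV)
    m=(hsv[...,0]>12)&(hsv[...,0]<28)&(hsv[...,1]>120)&(hsv[...,2]>70)
    p=P[m];p=p[(p[:,2]>.222)&(p[:,2]<.28)&(abs(p[:,1]+.008)<.012)&(abs(p[:,0]-.56)<.05)]
    f=np.polyfit(p[:,2],p[:,0],1);print("near arm n",len(p),"dx/dz",f.round(3),"x at hinge z .22",np.polyval(f,.22).round(4),"theta",(np.pi/2+np.arctan(f[0])).round(3))
    for z in np.arange(.222,.28,.008):
        q=p[(p[:,2]>=z)&(p[:,2]<z+.008)]
        if len(q):print(z.round(3),np.median(q,0).round(4))
if __name__=="__main__":
    import sys;ang(dict(np.load(sys.argv[1])))
E
python3 ang.py side14.npz
python3 - <<'E'
from h import *
c=robot.capture("top");np.savez("top14.npz",**c)
A=cloud(c)
d=dict(np.load("side14.npz"));P=cloud(d)
def S(A,x0,x1,y0,y1): return A[(A[...,0]>x0)&(A[...,0]<x1)&(A[...,1]>y0)&(A[...,1]<y1)&(A[...,2]>.165)&(A[...,2]<.235)]
for n,q,ax in(("near",S(P,.455,.484,.01,.036),0),("far",S(P,.65,.69,.022,.044),0),("right",S(P,.562,.58,-.085,-.053),1),("left",S(P,.552,.57,.107,.14),1)):
    print(n,len(q),np.percentile(q,[3,50,97],axis=0).round(3).tolist())
E
```

```text
near arm n 34 dx/dz [-0.131  0.597] x at hinge z .22 0.5685 theta 1.441
0.222 [ 0.5686 -0.0187  0.2235]
0.23 [ 0.5654 -0.0198  0.2349]
0.238 [ 0.5704 -0.0193  0.2438]
0.246 [ 0.5622 -0.0197  0.2527]
0.262 [ 0.561  -0.014   0.2677]
0.27 [ 0.5623 -0.0074  0.2743]
near 37 [[0.468, 0.011, 0.185], [0.476, 0.023, 0.189], [0.482, 0.034, 0.192]]
far 35 [[0.652, 0.023, 0.186], [0.659, 0.034, 0.19], [0.668, 0.043, 0.192]]
right 67 [[0.563, -0.074, 0.186], [0.571, -0.06, 0.191], [0.579, -0.053, 0.203]]
left 2 [[0.554, 0.116, 0.19], [0.554, 0.119, 0.191], [0.554, 0.122, 0.192]]
```

```bash
python3 -m creep '0 0 0.35 -0.1 0 0 0; 0 0 0.3 0 0 0 0; 0 0 0 0 0 0 0'
python3 - <<'E'
from ang import *
d=robot.capture("side");ang(d);crop(d,290,150,410,280,5,"sidec15.png")
E
```

```text
time: 29.1
tool_pos: [0.5667, 0.0283, 0.2259]
ee_rot: [-3.138, 0.003, 1.626]
contact_force: [-0.5, -0.0, 5.0]
finger_gap: 0.0087
near arm n 40 dx/dz [-0.063  0.585] x at hinge z .22 0.5714 theta 1.508
0.222 [ 0.5685 -0.0183  0.2271]
0.23 [ 0.568  -0.0196  0.2364]
0.238 [ 0.5718 -0.0198  0.2404]
0.246 [ 0.5703 -0.0185  0.2488]
0.254 [ 0.5698 -0.0184  0.2582]
0.262 [ 0.5673 -0.0158  0.2653]
0.27 [ 0.5682 -0.0074  0.2742]
```

View pics/sidec15.png

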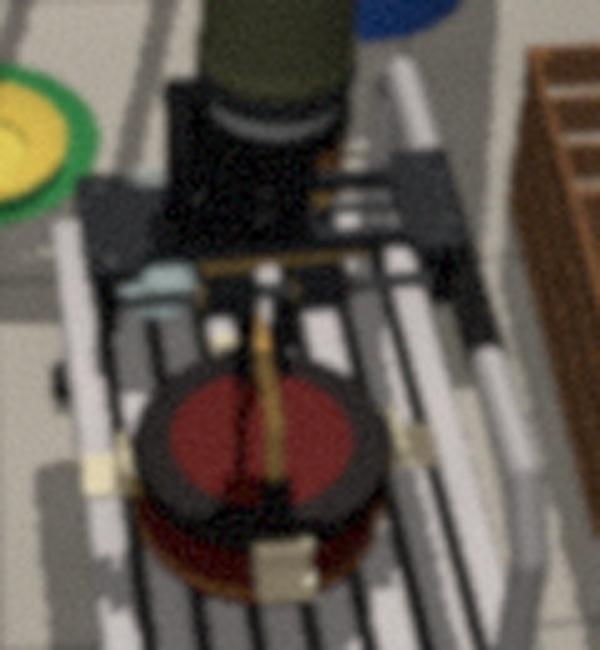

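Handle is about upright (≈1.51–1.56). A 1.5 mm nudge, then open and lift straight off.

```bash
python3 -m creep '0 0 0.15 -0.05 0 0 0; 0 0 0 0 0 0 0; 0.5 0 0 0 0 0 0; 0.5 0 0 0 0 0 0; 0.5 0 0 0 0 0 0'
python3 -m creep '0.5 0 0 0 0 0 0; 0.5 0 0 0 0 0 0; 0.5 0 0 0 0 0 0'
python3 - <<'E'
from ang import *
d=robot.capture("side");ang(d);crop(d,290,150,410,280,5,"sidec16.png")
w=robot.capture("wrist");cv2.imwrite("pics/w16.png",w["image"])
E
```

```text
time: 29.78
tool_pos: [0.5668, 0.0281, 0.2253]
ee_rot: [-3.136, 0.003, 1.626]
contact_force: [0.5, 0.0, 0.8]
finger_gap: 0.0309
time: 30.15
tool_pos: [0.567, 0.0282, 0.2258]
ee_rot: [-3.136, 0.003, 1.626]
contact_force: [0.4, 0.1, 0.1]
finger_gap: 0.0436
near arm n 42 dx/dz [-0.055  0.584] x at hinge z .22 0.5717 theta 1.516
0.222 [ 0.5683 -0.0192  0.228 ]
0.23 [ 0.5722 -0.0188  0.2333]
0.238 [ 0.5692 -0.0198  0.2411]
0.246 [ 0.5731 -0.0182  0.2463]
0.254 [ 0.5726 -0.0188  0.2594]
0.262 [ 0.5696 -0.0167  0.2674]
0.27 [ 0.5683 -0.0075  0.2741]
```

View pics/w16.png

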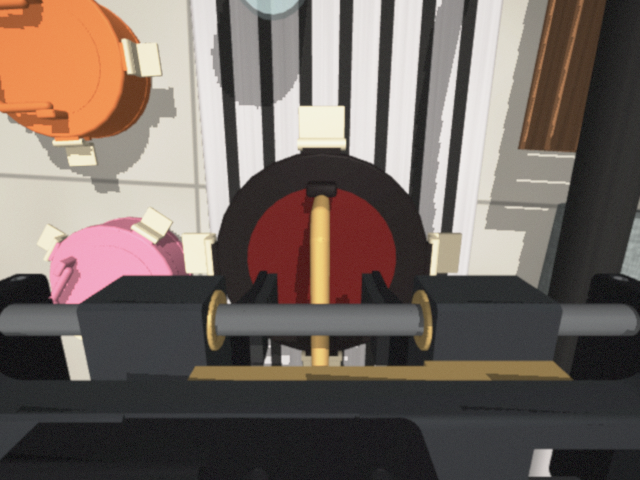

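Fingers are open on both sides and the handle stands free (wrist view x≈320, in line with the hinge block at (322,188)). Lifting off and doing the last checks.

```bash
python3 -m creep '0.5 0 0 -2 0 0 0; 0.5 0 0 -4 0 0 0; 0.5 0 0 -5 0 0 0; 0.5 0 0 -3 0 0 0; 0.5 0 -4 0 0 0 0'
python3 -m creep '0.5 0 -6 0 0 0 0; 0.5 0 -6 0 0 0 0; 0.5 0 0 0 0 0 0; 0.5 0 0 0 0 0 0'
python3 - <<'E'
from ang import *
d=robot.capture("side");ang(d);crop(d,290,150,410,280,5,"sidec17.png");P=cloud(d)
c=robot.capture("top");A=cloud(c);crop(c,250,155,410,285,5,"topc17.png")
def S(A,x0,x1,y0,y1): return A[(A[...,0]>x0)&(A[...,0]<x1)&(A[...,1]>y0)&(A[...,1]<y1)&(A[...,2]>.165)&(A[...,2]<.235)]
for n,q in(("near",S(P,.455,.484,.01,.036)),("far",S(P,.65,.69,.022,.044)),("right",S(A,.562,.58,-.085,-.053)),("left",S(A,.552,.57,.107,.14))):
    print(n,len(q),np.percentile(q,[3,50,97],axis=0).round(3).tolist())
print(robot.state()["tool_pos"],robot.state()["contact_force"])
E
```

```text
time: 30.88
tool_pos: [0.5298, 0.0268, 0.3675]
ee_rot: [-3.14, 0.002, 1.626]
contact_force: [-0.6, 0.3, 0.1]
finger_gap: 0.0433
time: 31.38
tool_pos: [0.4083, 0.0199, 0.3671]
ee_rot: [-3.138, 0.003, 1.626]
contact_force: [1.1, -0.4, -1.2]
finger_gap: 0.0435
near arm n 39 dx/dz [-0.009  0.571] x at hinge z .22 0.5694 theta 1.562
0.222 [ 0.5687 -0.0174  0.224 ]
0.23 [ 0.5682 -0.0193  0.2321]
0.238 [ 0.5692 -0.0186  0.2432]
0.246 [ 0.5715 -0.019   0.2513]
0.254 [ 0.57   -0.0194  0.2556]
0.262 [ 0.5686 -0.0145  0.2676]
0.27 [ 0.5684 -0.0067  0.2738]
near 36 [[0.468, 0.012, 0.184], [0.476, 0.022, 0.189], [0.482, 0.034, 0.192]]
far 35 [[0.652, 0.023, 0.186], [0.66, 0.032, 0.189], [0.667, 0.044, 0.191]]
right 58 [[0.564, -0.072, 0.185], [0.571, -0.063, 0.19], [0.579, -0.055, 0.195]]
left 55 [[0.554, 0.109, 0.186], [0.561, 0.117, 0.19], [0.568, 0.126, 0.195]]
[0.40883605 0.0199974  0.36644445] [ 0.30267112 -0.77243682  0.38551178]
```

View pics/sidec17.png

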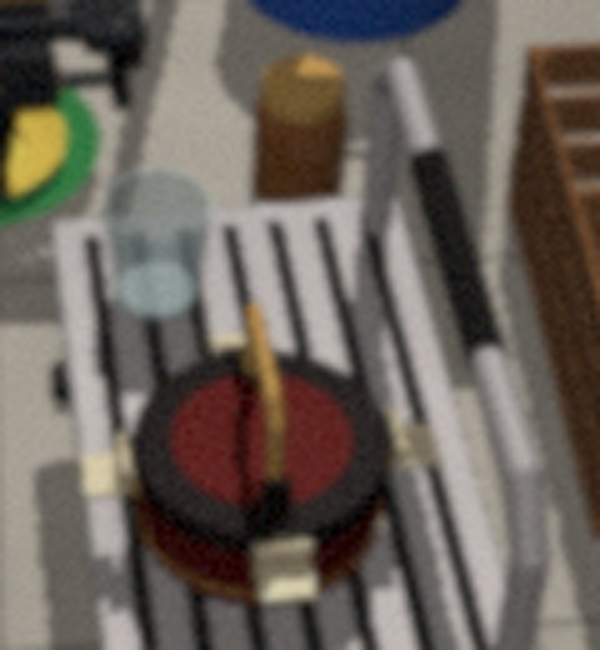

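View pics/topc17.png

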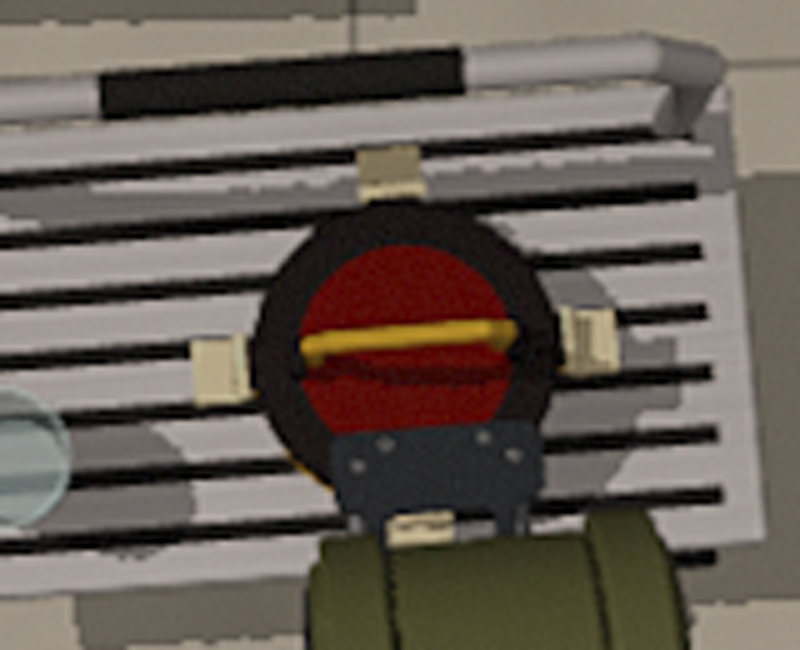

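The pictures show the handle upright and free (crop (265,390), fitted angle 1.56 rad), four tabs level at z 0.190, and the glass undisturbed. Handing in.

```bash
python3 - <<'E'
from h import *
print(robot.finish_job())
E
```

```text
the job is handed in; nothing more can be done
None
```

I closed all four clips, far one last under the bar at about a 34° lean. Then I gripped the handle's cross bar, swung it upright, let go and backed away. The job was handed in at about 31.5 s of the 64 s allowed; no verdict is reported.

**Last checks before handing in:**
- **Clips:** all four tabs measured level at z ≈ 0.190, which is their fully-down height.
- **Handle:** it stands free at about 1.56 rad.
- **Box:** it is upright but slid about 5–8 mm toward the robot while I pressed the far clip. The limit is 30 mm.
- **Surroundings:** the glass showed no change in the last pictures, and I saw no contact with the plates, paddle, bowl or jar. I did not measure their positions again.

**What disagreed or failed on the way:**
- **TCP position:** the real fingertips end about 34 mm short of the reported TCP, as seen in the wrist depth, the side camera and the contact heights. Because of this my first press on the near clip missed; I corrected for it afterwards.
- **Far clip:** the first press stopped at roughly 0.3 rad, so I pressed again, down and inward.
- **Joint 2 range:** joint 2 read -0.301 to -0.302 twice while leaning, against a limit of -0.3. No failure was reported at the time.

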